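Clear the pile off the slide box into the parking trays

TASK

Someone has piled a bottle, a wax block, a cover slip box and a timer on the closed slide box; clear it so that the box can be opened. Working from the top of the pile down, one thing at a time, put the bottle in the round dish, the wax block in the smallest rectangular tray, the cover slip box in the holder with the four corner brackets and the timer in the largest tray. Each must end right way up, flat on the floor of its own place and inside the rim; never let the bottle tip over.

Things in the scene. Friction and masses are not known exactly. Their poses are not given: they have to be found in the camera images.
- oil_centre (a point): Top of the pile: a small round brown bottle with a black screw cap, 26 mm diameter, 52 mm tall, upright. Point at its centre, 26 mm above its underside; z points to the cap.
- wax_centre (a point): Second from the top: a plain off-white paraffin wax block with rounded edges, 34 mm (its x) by 42 mm (its y), 22 mm tall. Point at its centre, 11 mm above its underside; z up.
- cover_box_centre (a point): Third: a flat green cardboard box of cover slips, 46 mm (its x) by 62 mm (its y), 16 mm tall. Point at its centre, 8 mm above its underside; z up.
- timer_centre (a point): Bottom of the pile: a flat white push-button timer, 60 mm (its x) by 66 mm (its y), body 16 mm tall (buttons to 18 mm). Point on its axis 9 mm above its underside; z up. It lies on the closed slide box.
- slide_box_top (a point): The closed dark green slide box that the pile stands on, fixed, 177 mm long (its y) by 108 mm wide (its x). Point at the centre of its flat lid top, 45 mm above the bench.
- oil_place (a point): Place of the bottle: the small round grey dish, the only grey round one, fixed, 52 mm outside, flat floor 44 mm across, rim standing 3 mm above the floor. Point at the centre of the floor's top face, 3 mm above the bench; z up.
- wax_place (a point): Place of the wax block: the smallest rectangular grey tray, fixed, with a small flat tab on one side (-x) and a full rim 3 mm above the floor and 4 mm thick; floor 50 mm (its x) by 58 mm (its y). Point at the centre of the floor's top face, 3 mm above the bench; z up.
- cover_place (a point): Place of the cover slip box: the oblong I-shaped grey plate, 70 mm by 86 mm (deep finger notches, 40 mm long and 18 mm deep, in both long sides), with four L-shaped corner brackets in place of a full rim, fixed, brackets 3 mm above the floor; room between them 62 mm (its x) by 78 mm (its y). Point at the centre of the floor's top face, 3 mm above the bench; z up.
- timer_place (a point): Place of the timer: the largest grey tray, nearly square, fixed, with a full rim 3 mm above the floor and 4 mm thick; floor 76 mm (its x) by 82 mm (its y). Point at the centre of the floor's top face, 3 mm above the bench; z up.
Things that resemble listed ones, but are neither listed nor needed, are in the scene too. Leave any blue, green or yellow look-alike of the part that bears oil_place alone.

How it is judged:
By the outcome, as a careful person would: the job done as asked, in the order asked, and still so for the second after the job is handed in, with the robot touching nothing.
It also fails if it takes over 115 s, if anything falls off the work surface, if the arm or the gripper's body presses on something with over 40 N, if the wrist force passes 120 N, or if a joint passes its speed limit or range.

ROBOT

A 6-joint arm with a two-finger parallel gripper is mounted at the origin on a cart in front of the work surface, level with it; the furniture and walls round the work are solid. World frame = base frame: x ahead of the robot, y to its left, z up, the work surface at z = 0. Lengths are in m, angles in rad, forces in N, time in s.
With the tool pointing down it reaches from about 0.3 to 0.775 m from the base axis. Payload 14.6 kg.
Tool frame: the origin (TCP) lies at the very end of the fingers, on their centre line; the grasp point (between the pads) lies 19 mm behind it (ctrl.hold_point_z is the z of the grasp point in the tool frame, in m); z points along the fingers, y is the direction in which the jaws open and shut (so a half turn about z gives the same grasp; the last joint's range is limited). The gripper opens to 94 mm and grips with 3 to 60 N. Pads are 16 mm wide; open, the fingers measure 119 mm over their backs; the gripper's body (75 mm by 177 mm) begins 78 mm behind the grasp point.
Start: joints at [-1.172, 0.3, 1.521, -0, 1.321, -0.067], TCP at [0.247, -0.491, 0.205] pointing down, gripper open.
Joint ranges: [-3.03, 3.03], [-0.79, 2.21], [0.23, 2.52], [-1.04, 4.18], [0, 3.07], [-2.55, 2.55]. Speed limits (rad/s): [2.22, 2.22, 2.57, 3.14, 3.14, 3.14].

INTERFACE

Orientations are given as [roll, pitch, yaw] about the fixed x, y, z axes, in that order (R = Rz(yaw) Ry(pitch) Rx(roll)).
In Python, from station import ctrl, cams, hand_in gives the robot as it stands.
- The arm moves only by the tool servo_tool, never from a script. Its argument "rows" is a list of rows, each a list of 7 numbers: the shift along the world's x, y, z in m, then the turn, a rotation vector about the world's x, y, z in rad, then the gripper command: -1 is shut, 1 is fully open, values between are in proportion. A call has exactly 8 rows; each row is the pose to reach, as a shift and turn from the pose measured when the call began; what a row does not reach only later rows make up. A row lasts 1/12 s, in which the tool goes at most 41.7 mm and 7.16 degrees, less where a joint would pass 70% of its speed; a pose out of reach is approached as far as the arm can. A call with a gripper value outside its range is refused whole. The fingers move at their own pace and stop on an object; "newtons" is the grip in N (left out, the last holds). Time passes only in rows, so rows that repeat a pose let the fingers close, or fill a call up. It gives the time, the measured TCP pose, the force and the opening at its end, in the units of the state.
- ctrl.get_obs(): the state, without advancing time (a new reading comes with each control period).
- cams.camera(name): name is "scene" or "top" or "wrist"; returns a dict with "image" (384x512x3 uint8, red, green, blue), "depth" (384x512 float32, m along the optical axis (not along the pixel's ray), 0 where there is no reading), "fx", "fy", "cx", "cy" (pixels), "dist_coeffs" ([k1, k2, p1, p2, k3] as OpenCV has them; the pictures are not rectified), "rvec" (rotation vector, rad) and "tvec" (3), from world to camera coordinates, as OpenCV has them; the wrist camera has in their place "hand_eye" (4x4, takes a point from camera to tool coordinates, whose origin is the TCP and whose axes are the flange's). Camera axes: x right, y down, z forward; pixel columns grow to the right and rows downward; lengths in m; the calibration is good to about 2 mm. A picture is of the moment at which its call begins: read the wrist's pose just before it.
- hand_in(): hands the job in, once; it reports no verdict.
Trained networks look in a picture, given as the dict that the camera call returned (one of the last four; its "shot" number tells which), for a name from the list of things; names that differ only in an ending like _2 or _b are one class to them, and where a whole thing is asked for, a point or a joint stands for the part that bears it (a point fixed in the world has none). Each returns a list of dicts, best first, with "p" (0 to 1); they miss things now and then, are a little off and sometimes report something else, mostly with a low value. They report only what shows in the picture. A call takes as long as a camera call. They do not tell look-alikes from the thing itself.
- cams.spot_in(picture, name): "box" ([left, top, right, bottom] as shares, 0 to 1, of the picture: columns of its width, rows of its height, round what is visible of it).
- cams.place_of(picture, name): "at" ([column, row] as shares, 0 to 1, of the picture: columns of its width, rows of its height: a listed point, or the origin of a listed thing).
The state is a dict: "time_s": time; "qpos": joint angles; "joint_vel": joint speeds; "tau": joint torques, N m; "ee_pos": TCP position; "eef_rot": TCP orientation; "force": force on the tool from outside, world axes, zero at the start; "moment": the same for the moment, N m; "grip_width": finger opening in m.
Only numpy, scipy, OpenCV 4.12 (cv2) and the standard library are available. Lean on these libraries where they do the work, as an engineer would, in place of code of your own. Each camera call takes 0.05 s, during which the arm holds its last target.

## Working session

There is one attempt and no reset: what is moved stays moved. The work goes in short steps, Python scripts to look and compute and a tool call to move; the robot and the scene stay as the last step left them, time stands still between calls to the robot, and variables do not carry over. Pictures are saved under pics/ and viewed, and the job is handed in when it is done.

Besides the shell and the picture viewer there is one more tool, called after ">>>" by a JSON object that holds its "method" and its "body", one argument or row to a line. servo_tool: Moves the arm, as the interface text tells. Its arguments: {"type":"object","properties":{"rows":{"type":"array"},"newtons":{"type":"number"}},"required":["rows"]}

```bash
ls; mkdir -p pics; python3 - <<'E'
from station import ctrl, cams
import cv2,pickle
o=ctrl.get_obs();print({k:(v if not hasattr(v,'round') else v) for k,v in o.items()}, ctrl.hold_point_z)
for n in ["scene","top","wrist"]:
    p=cams.camera(n)
    pickle.dump(p,open(f"pics/{n}0.pkl","wb"))
    cv2.imwrite(f"pics/{n}0.png",p["image"][:,:,::-1])
    print(n,{k:v for k,v in p.items() if k not in("image","depth")})
    for t in ["oil_centre","wax_centre","cover_box_centre","timer_centre","slide_box_top","oil_place","wax_place","cover_place","timer_place"]:
        print(t,[(round(d["p"],2),[round(d["at"][0]*512),round(d["at"][1]*384)]) for d in cams.place_of(p,t)][:4])
E
```

```text
pics
{'time_s': 0.0, 'qpos': array([-1.17161509e+00,  3.00478562e-01,  1.52160012e+00,  4.53960437e-05,
        1.32068849e+00, -6.66264568e-02]), 'joint_vel': array([-0.00026882, -0.00139582,  0.00094482,  0.00011537, -0.00182134,
        0.00146204]), 'tau': array([-4.39662963e-04, -5.31802726e+01, -3.52736056e+01,  7.08753197e-02,
        2.43863388e-02, -8.89891680e-05]), 'ee_pos': array([ 0.2469204 , -0.49115806,  0.20487418]), 'eef_rot': array([-3.14042366e+00, -1.22069279e-04,  4.65796365e-01]), 'force': array([ 0.12817776, -0.53112842, -0.01627066]), 'moment': array([-0.00758356, -0.00163344, -0.00231964]), 'grip_width': 0.09400111071128128} -0.0188
scene {'fx': 408.6573268073367, 'fy': 408.6573268073367, 'cx': 257.5922135085248, 'cy': 182.17602362766488, 'dist_coeffs': array([0.01276571, 0.        , 0.        , 0.        , 0.        ]), 'rvec': array([ 0.4198108 , -2.84055651,  1.02180597]), 'tvec': array([0.49757409, 0.16824356, 1.33544025]), 'shot': 1}
oil_centre [(0.49, [256, 167])]
wax_centre [(0.65, [260, 176])]
cover_box_centre [(0.7, [254, 181])]
timer_centre [(0.49, 
[... 894 characters left out ...]
])]
wrist {'fx': 325.94361415846305, 'fy': 325.94361415846305, 'cx': 254.78228031249031, 'cy': 192.80002427076252, 'dist_coeffs': array([-0.0946986,  0.       ,  0.       ,  0.       ,  0.       ]), 'hand_eye': array([[ 4.81079697e-04, -9.62263918e-01, -2.72117477e-01,
         7.82185332e-02],
       [ 9.99998880e-01,  7.73505932e-05,  1.49438205e-03,
         2.00548655e-03],
       [-1.41694148e-03, -2.72117891e-01,  9.62262878e-01,
        -1.80276098e-01],
       [ 0.00000000e+00,  0.00000000e+00,  0.00000000e+00,
         1.00000000e+00]]), 'shot': 3}
oil_centre []
wax_centre []
cover_box_centre []
timer_centre []
slide_box_top []
oil_place []
wax_place []
cover_place []
timer_place []
```

```bash
python3 - <<'E'
import cv2
a=cv2.imread("pics/top0.png")[100:290,100:420]
cv2.imwrite("pics/topc.png",cv2.resize(a,(800,475),interpolation=cv2.INTER_CUBIC))
a=cv2.imread("pics/scene0.png")[90:330,120:400]
cv2.imwrite("pics/scenec.png",cv2.resize(a,(700,600),interpolation=cv2.INTER_CUBIC))
E
```

```text
(no output)
```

View pics/topc.png

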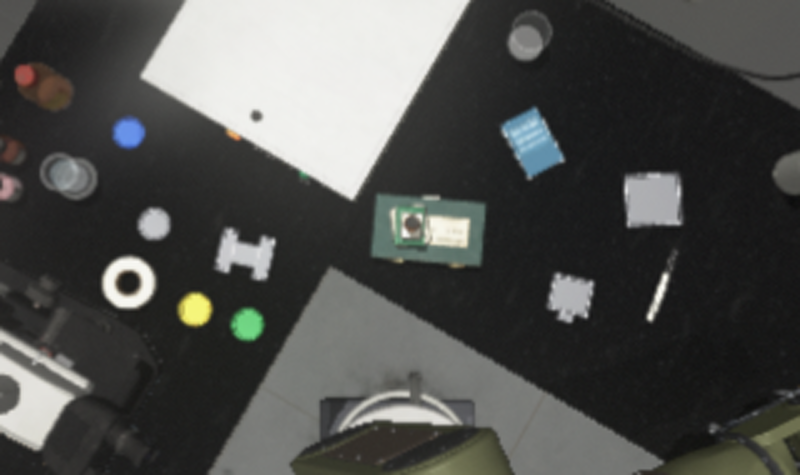

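View pics/scenec.png

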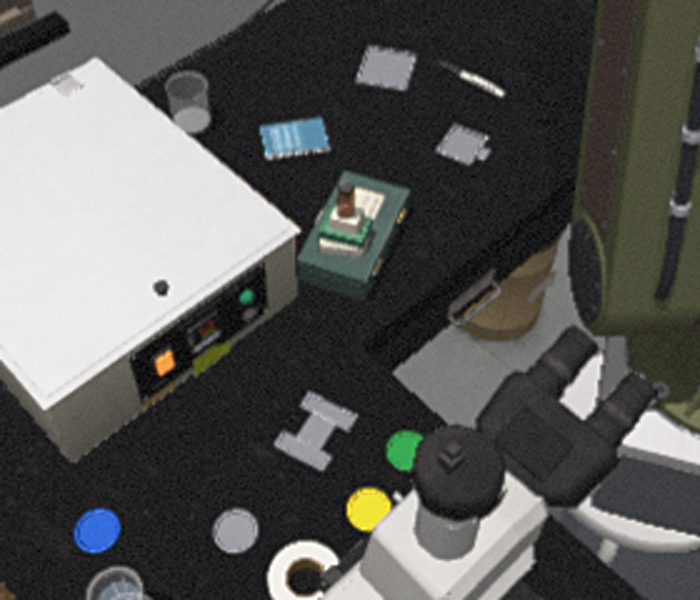

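The candidates for the dish in the top crop are blue (128,132), yellow (195,309), green (247,324) and grey (154,224). Grey (154,224) is the dish. The wax tray with the tab is at (570,297), the largest tray at (653,200), and the I-plate at (245,254). The pile stands at about (411,225) on the slide box. Next I'll measure them.

```bash
cat > h.py <<'E'
import numpy as np,cv2,pickle
from scipy.spatial.transform import Rotation as Ro
def ext(p,obs=None):
    "camera->world R,t"
    if "rvec" in p:
        R=cv2.Rodrigues(np.array(p["rvec"],float))[0]; return R.T,-R.T@np.array(p["tvec"])
    T=np.eye(4);T[:3,:3]=Ro.from_euler("xyz",obs["eef_rot"]).as_matrix();T[:3,3]=obs["ee_pos"]
    M=T@p["hand_eye"]; return M[:3,:3],M[:3,3]
def K(p): return np.array([[p["fx"],0,p["cx"]],[0,p["fy"],p["cy"]],[0,0,1]])
def und(p,px): return cv2.undistortPoints(np.array(px,float).reshape(-1,1,2),K(p),p["dist_coeffs"]).reshape(-1,2)
def onplane(p,px,z,obs=None):
    R,t=ext(p,obs);n=und(p,px);d=np.c_[n,np.ones(len(n))]@R.T
    s=(z-t[2])/d[:,2]; return t+d*s[:,None]
def cloud(p,obs=None):
    R,t=ext(p,obs);h,w=p["depth"].shape
    v,u=np.mgrid[:h,:w];n=und(p,np.c_[u.ravel(),v.ravel()])
    P=np.c_[n,np.ones(len(n))]*p["depth"].ravel()[:,None]
    W=P@R.T+t; W[p["depth"].ravel()==0]=np.nan
    return W.reshape(h,w,3)
def proj(p,X,obs=None):
    R,t=ext(p,obs);rv=cv2.Rodrigues(R.T)[0]
    return cv2.projectPoints(np.array(X,float).reshape(-1,1,3),rv,-R.T@t,K(p),p["dist_coeffs"])[0].reshape(-1,2)
E
python3 - <<'E'
from h import *
for cam in ["top","scene"]:
    p=pickle.load(open(f"pics/{cam}0.pkl","rb"))
    W=cloud(p)
    hsv=cv2.cvtColor(p["image"],cv2.COLOR_RGB2HSV)
    m=((W[...,2]<0.02)&(W[...,2]>-.01)&(hsv[...,2]>90)&(hsv[...,1]<60)).astype(np.uint8)
    n,l,s,c=cv2.connectedComponentsWithStats(m)
    for i in range(1,n):
        if s[i,4]<60: continue
        cs,_=cv2.findContours((l==i).astype(np.uint8),cv2.RETR_EXTERNAL,cv2.CHAIN_APPROX_NONE)
        P=onplane(p,cs[0].reshape(-1,2),0.005)[:,:2]
        r=cv2.minAreaRect((P*1000).astype(np.float32))
        zz=W[l==i][:,2]
        print(cam,i,np.round(c[i]),s[i,4],"rect c",np.round(r[0],1),"sz",np.round(r[1],1),"ang",round(r[2],1),"z",np.round(np.nanmedian(zz),4))
p=pickle.load(open("pics/top0.pkl","rb"));W=cloud(p)
# heights map in region
g=W[100:290,100:420,2]
vis=np.nan_to_num(np.clip(g/0.3*255,0,255)).astype(np.uint8)
cv2.imwrite("pics/hm.png",cv2.resize(cv2.applyColorMap(vis,cv2.COLORMAP_JET),(800,475),interpolation=0))
for px in [(240,130),(240,165),(262,187),(262,190),(264,191),(285,192),(130,240),(150,255),(115,200),(152,213),(300,108),(110,135)]: print(px,W[px[1],px[0]].round(3))
E
```

```text
top 1 [260.  52.] 280 rect c [1108.6   -1.9] sz [519.9  14.8] ang 59.9 z 0.0067
top 2 [183.  82.] 320 rect c [988.7 310.7] sz [ 56.  494.3] ang 55.9 z 0.0001
top 22 [311. 115.] 86 rect c [ 842.4 -214.4] sz [41.5 37.9] ang 89.9 z 0.0031
top 53 [361. 179.] 459 rect c [ 572.5 -416.9] sz [86.5 94.2] ang 3.5 z 0.0025
top 67 [161. 189.] 137 rect c [530.7 405.6] sz [49.6 49.7] ang 0.1 z 0.0029
top 68 [198. 201.] 301 rect c [480.9 254.4] sz [89.2 72.7] ang 77.1 z 0.0022
top 80 [328. 218.] 264 rect c [ 408.4 -278. ] sz [67.9 73.8] ang 78.1 z 0.0019
top 81 [363. 218.] 71 rect c [ 411.2 -423.2] sz [14.5 84.5] ang 69.3 z 0.008
top 106 [227. 337.] 717 rect c [-38.6 113.8] sz [208.1  88. ] ang 0.5 z -0.0008
top 121 [146. 335.] 72 rect c [-58.1 455.7] sz [14.  81.2] ang 72.4 z 0.0075
top 135 [103. 347.] 127 rect c [-102.2  625.7] sz [127.4  28.6] ang 55.7 z 0.0019
top 142 [100. 367.] 620 rect c [-185.4  631.7] sz [212.7  91.2] ang 51.3 z 0.0023
top 144 [125. 361.] 95 rect c [-158.1  541.1] sz [106.6  32.8] ang 51.2 z 0.0015
top 147 [ 75. 376.] 285 rect c [-201.6  715.2] sz [134.8  80.5] ang 89.7 z 
[... 740 characters left out ...]
 37 [246. 262.] 462 rect c [480.5 254.6] sz [88.7 71.8] ang 77.6 z 0.0035
scene 66 [214. 302.] 251 rect c [530.9 404.4] sz [49.  51.7] ang 19.9 z 0.0043
scene 85 [172. 343.] 145 rect c [603.3 541.5] sz [69.3 54.6] ang 35.0 z 0.0078
scene 102 [416. 379.] 91 rect c [-41.6 449.4] sz [14.2 46.9] ang 79.3 z 0.0085
(240, 130) [0.743 0.075 0.155]
(240, 165) [0.61  0.074 0.159]
(262, 187) [ 0.529 -0.009  0.138]
(262, 190) [ 0.518 -0.009  0.139]
(264, 191) [ 0.513 -0.016  0.153]
(285, 192) [ 0.517 -0.103  0.041]
(130, 240) [0.332 0.469 0.19 ]
(150, 255) [0.269 0.423 0.087]
(115, 200) [ 0.485  0.596 -0.001]
(152, 213) [0.432 0.442 0.003]
(300, 108) [ 0.872 -0.17  -0.001]
(110, 135) [0.736 0.586 0.096]
```

View pics/hm.png

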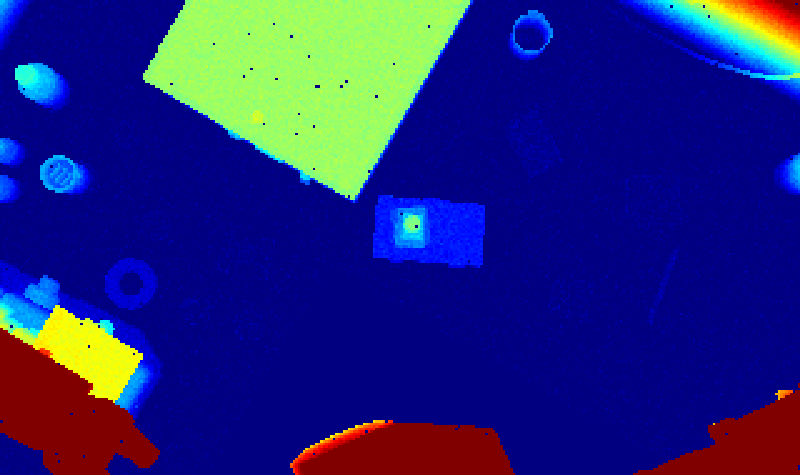

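>>> {"method": "servo_tool", "body": {
  "rows": [
    [0.23,0.14,0.08,0,0,0.98,1],
    [0.23,0.14,0.08,0,0,0.98,1],
    [0.23,0.14,0.08,0,0,0.98,1],
    [0.23,0.14,0.08,0,0,0.98,1],
    [0.23,0.14,0.08,0,0,0.98,1],
    [0.23,0.14,0.08,0,0,0.98,1],
    [0.23,0.14,0.08,0,0,0.98,1],
    [0.23,0.14,0.08,0,0,0.98,1]
  ],
  "newtons": 15
}}

```text
time_s: 2.17
ee_pos: [0.481, -0.3485, 0.287]
eef_rot: [3.139, 0.001, 1.457]
force: [-0.4, 0.8, 0.1]
grip_width: 0.0939
```

```bash
cat > shot.py <<'E'
from station import ctrl, cams
from h import *
import sys
def shot(name,tag):
    o=ctrl.get_obs(); p=cams.camera(name)
    pickle.dump((p,o),open(f"pics/{tag}.pkl","wb")); cv2.imwrite(f"pics/{tag}.png",p["image"][:,:,::-1]); return p,o
def greys(p,o,zr=0.005,zmax=.02,minA=1500):
    W=cloud(p,o); hsv=cv2.cvtColor(p["image"],cv2.COLOR_RGB2HSV)
    m=((W[...,2]<zmax)&(W[...,2]>-.012)&(hsv[...,2]>90)&(hsv[...,1]<60)).astype(np.uint8)
    n,l,s,c=cv2.connectedComponentsWithStats(m)
    for i in range(1,n):
        if s[i,4]<minA: continue
        cs,_=cv2.findContours((l==i).astype(np.uint8),cv2.RETR_EXTERNAL,cv2.CHAIN_APPROX_NONE)
        P=onplane(p,max(cs,key=len).reshape(-1,2),zr,o)[:,:2]
        r=cv2.minAreaRect((P*1000).astype(np.float32))
        print(i,np.round(c[i]),s[i,4],"rect",np.round(r[0],1),np.round(r[1],1),round(r[2],1),"z",np.round(np.nanmedian(W[l==i][:,2]),4))
if __name__=="__main__":
    p,o=shot("wrist",sys.argv[1]); greys(p,o)
E
python3 shot.py w1
```

```text
18 [198. 116.] 2213 rect [ 406.4 -282.5] [67.  72.5] 76.8 z 0.0043
29 [320. 196.] 3347 rect [ 571.2 -420.6] [85.2 91.7] 3.1 z 0.0043
```

View pics/w1.png

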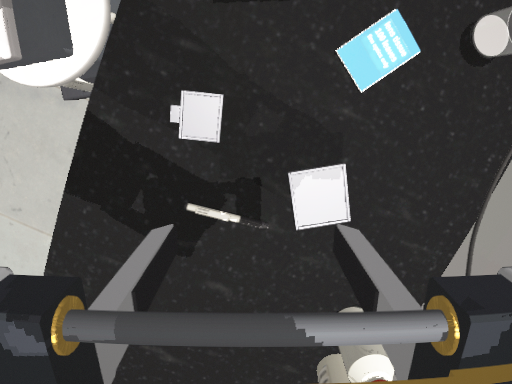

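```bash
python3 - <<'E'
from h import *
p,o=pickle.load(open("pics/w1.pkl","rb"))
hsv=cv2.cvtColor(p["image"],cv2.COLOR_RGB2HSV)
m=((hsv[...,2]>90)&(hsv[...,1]<60)).astype(np.uint8)
m=cv2.morphologyEx(m,cv2.MORPH_CLOSE,np.ones((3,3)));m=cv2.morphologyEx(m,cv2.MORPH_OPEN,np.ones((27,27)))
cs,_=cv2.findContours(m[60:240,120:380].copy(),cv2.RETR_EXTERNAL,cv2.CHAIN_APPROX_NONE)
for c in cs:
    P=onplane(p,c.reshape(-1,2)+[120,60],.006,o)[:,:2]
    print(cv2.minAreaRect((P*1000).astype(np.float32)))
t=pickle.load(open("pics/top0.pkl","rb"));W=cloud(t)
q=W[(W[...,2]>.06)&(W[...,0]>.2)&(W[...,1]>.2)&(W[...,1]<.7)&(W[...,0]<.6)]
d=np.hypot(q[:,0]-.531,q[:,1]-.405)
for a in np.argsort(d)[:300:60]: print(q[a].round(3),d[a].round(3))
E
```

```text
((570.7007446289062, -420.59820556640625), (90.90930938720703, 85.07054901123047), 88.12327575683594)
((412.3194885253906, -283.86865234375), (63.57969665527344, 59.58388137817383), 82.14413452148438)
[0.599 0.504 0.088] 0.12
[0.588 0.554 0.078] 0.16
[0.368 0.45  0.186] 0.169
[0.431 0.549 0.071] 0.175
[0.354 0.442 0.186] 0.181
```

>>> {"method": "servo_tool", "body": {
  "rows": [
    [0.035,0.31,0.0,0,0,0.11,1],
    [0.035,0.31,0.0,0,0,0.11,1],
    [0.035,0.31,0.0,0,0,0.11,1],
    [0.035,0.31,0.0,0,0,0.11,1],
    [0.035,0.31,0.0,0,0,0.11,1],
    [0.035,0.31,0.0,0,0,0.11,1],
    [0.035,0.31,0.0,0,0,0.11,1],
    [0.035,0.31,0.0,0,0,0.11,1]
  ]
}}

```text
time_s: 2.88
ee_pos: [0.5138, -0.0368, 0.286]
eef_rot: [3.14, 0.0, 1.571]
force: [0.2, -0.0, -0.3]
grip_width: 0.0942
```

```bash
python3 shot.py w2
```

```text
1 [  9. 155.] 3404 rect [153.6  -7.1] [316.7  56.4] 79.5 z 0.001
29 [286. 367.] 1566 rect [ 570.7 -417.2] [83.3 81.6] 3.1 z 0.005
```

View pics/w2.png

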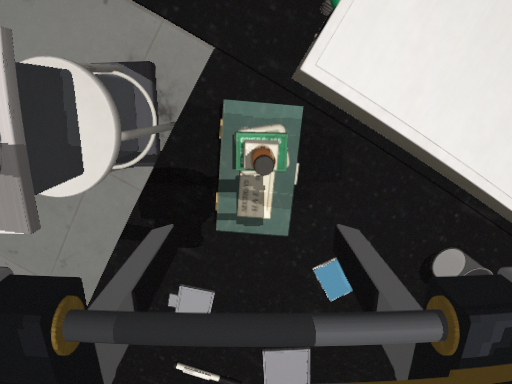

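```bash
python3 - <<'E'
from h import *
p,o=pickle.load(open("pics/w2.pkl","rb"))
a=p["image"][90:245,200:320,::-1]
cv2.imwrite("pics/w2c.png",cv2.resize(a,None,fx=3.8,fy=3.8,interpolation=cv2.INTER_CUBIC))
W=cloud(p,o)
m=(W[...,2]>.14)&(W[...,2]<.165);m[:,:230]=0;m[:,300:]=0
q=W[m];print(len(q),np.median(q,0),q.min(0),q.max(0))
hsv=cv2.cvtColor(p["image"],cv2.COLOR_RGB2HSV)
# slide box lid
ys=slice(90,245)
for zl,zh in [(.093,.108),(.07,.088),(.055,.067),(.036,.05)]:
    m=((W[...,2]>zl)&(W[...,2]<zh)).astype(np.uint8); b=np.zeros_like(m); b[90:245,205:315]=m[90:245,205:315]
    n,l,s,c=cv2.connectedComponentsWithStats(b);i=1+np.argmax(s[1:,4])
    P=W[l==i]; r=cv2.minAreaRect((P[:,:2]*1000).astype(np.float32));print(zl,s[i],np.round(r[0],1),np.round(r[1],1),r[2],np.median(P[:,2]))
E
```

```text
355 [ 0.52215383 -0.01978214  0.15197244] [ 0.51230746 -0.03019129  0.14006476] [ 0.53220071 -0.01071283  0.15419685]
0.093 [243 141  36  29 412] [520.4 -20.3] [31.1 39. ] 87.05290985107422 0.09936339398788693
0.07 [235 133  53  38 970] [521.4 -19.2] [45.1 62.5] 89.67571258544922 0.07805028398799072
0.055 [237 124  49   9 277] [521.9   7.7] [ 9.7 59.5] 89.72396850585938 0.061424927590538914
0.036 [ 216   99   88  137 7547] [518.6 -49.3] [176.8 103.9] 85.16152954101562 0.045876972394092996
```

View pics/w2c.png

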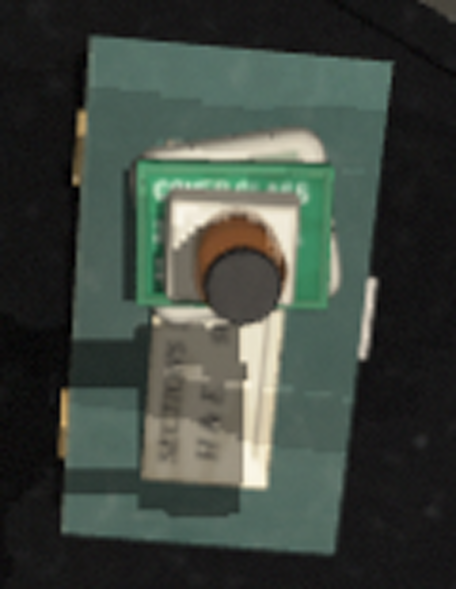

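```bash
python3 - <<'E'
from h import *
for c in ["top","scene"]:
    p=pickle.load(open(f"pics/{c}0.pkl","rb"));W=cloud(p)
    m=(W[...,2]>.135)&(W[...,2]<.17)&(abs(W[...,0]-.52)<.03)&(abs(W[...,1]+.02)<.03)
    q=W[m];v,u=np.nonzero(m);print(c,len(q),np.median(q,0),q.min(0),q.max(0),onplane(p,[[u.mean(),v.mean()]],.148))
    for z,(a,b) in {"wax":(.093,.107),"cov":(.07,.086),"tim":(.055,.067)}.items():
        m=(W[...,2]>a)&(W[...,2]<b)&(abs(W[...,0]-.52)<.06)&(abs(W[...,1]+.02)<.06)
        q=W[m];print(z,len(q),q[:,:2].min(0),q[:,:2].max(0))
E
```

```text
top 30 [ 0.52063614 -0.01623099  0.14865635] [ 0.51041375 -0.02770918  0.13512619] [ 0.53182835 -0.0051052   0.15438349] [[ 0.52099442 -0.01685079  0.148     ]]
wax 37 [ 0.50114177 -0.03282322] [ 0.54028813 -0.00552518]
cov 90 [ 0.49042018 -0.03750343] [0.55023089 0.00600684]
tim 51 [ 0.49109373 -0.06590043] [0.55549268 0.0138998 ]
scene 47 [ 0.52293694 -0.01118723  0.14838097] [ 0.51254821 -0.02483623  0.13512349] [ 0.5326288  -0.00207074  0.15403573] [[ 0.52211444 -0.01021283  0.148     ]]
wax 60 [ 0.50240677 -0.03179137] [0.54079413 0.00265934]
cov 133 [ 0.49225882 -0.03834207] [0.55491285 0.01151812]
tim 70 [ 0.4904692  -0.03223902] [0.55105424 0.0202296 ]
```

>>> {"method": "servo_tool", "body": {
  "rows": [
    [0.007,0.019,-0.02,0,0,0,0.2],
    [0.007,0.019,-0.05,0,0,0,0.2],
    [0.007,0.019,-0.08,0,0,0,0.2],
    [0.007,0.019,-0.11,0,0,0,0.2],
    [0.007,0.019,-0.135,0,0,0,0.2],
    [0.007,0.019,-0.16,0,0,0,0.2],
    [0.007,0.019,-0.176,0,0,0,0.2],
    [0.007,0.019,-0.176,0,0,0,0.2]
  ]
}}

```text
time_s: 3.6
ee_pos: [0.5192, -0.0166, 0.1067]
eef_rot: [-3.137, -0.001, 1.569]
force: [-0.1, 0.2, -0.4]
grip_width: 0.0567
```

```bash
python3 shot.py w3
```

```text
(no output)
```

View pics/w3.png

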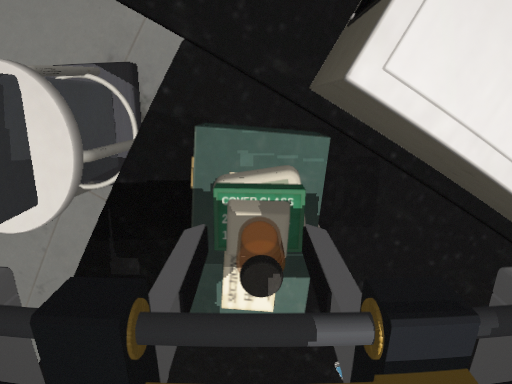

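The picture shows the bottle (262,250) between the fingers (180,270) and (335,270), so I'm closing.

>>> {"method": "servo_tool", "body": {
  "rows": [
    [0.001,-0.001,0.003,0,0,0,-0.2],
    [0.001,-0.001,0.003,0,0,0,-0.4],
    [0.001,-0.001,0.003,0,0,0,-1],
    [0.001,-0.001,0.003,0,0,0,-1],
    [0.001,-0.001,0.003,0,0,0,-1],
    [0.001,-0.001,0.003,0,0,0,-1],
    [0.001,-0.001,0.003,0,0,0,-1],
    [0.001,-0.001,0.003,0,0,0,-1]
  ],
  "newtons": 12
}}

```text
time_s: 4.32
ee_pos: [0.5214, -0.0176, 0.1123]
eef_rot: [-3.141, -0.001, 1.57]
force: [-1.0, -0.7, 5.9]
grip_width: 0.0252
```

>>> {"method": "servo_tool", "body": {
  "rows": [
    [0,0,0.005,0,0,0,-1],
    [0,0,0.012,0,0,0,-1],
    [0,0,0.025,0,0,0,-1],
    [0,0,0.04,0,0,0,-1],
    [0,0,0.06,0,0,0,-1],
    [0,0,0.08,0,0,0,-1],
    [0,0,0.095,0,0,0,-1],
    [0,0,0.1,0,0,0,-1]
  ]
}}

```text
time_s: 4.98
ee_pos: [0.5221, -0.0176, 0.2151]
eef_rot: [3.139, -0.0, 1.57]
force: [-0.3, -0.1, -0.0]
grip_width: 0.0253
```

```bash
python3 shot.py w4
```

```text
(no output)
```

View pics/w4.png

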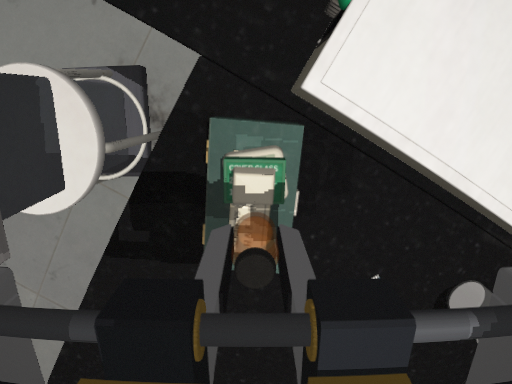

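>>> {"method": "servo_tool", "body": {
  "rows": [
    [0.002,0.02,0.01,0,0,0,-1],
    [0.003,0.05,0.02,0,0,0,-1],
    [0.004,0.085,0.02,0,0,0,-1],
    [0.005,0.12,0.02,0,0,0,-1],
    [0.006,0.155,0.02,0,0,0,-1],
    [0.007,0.19,0.02,0,0,0,-1],
    [0.008,0.225,0.02,0,0,0,-1],
    [0.009,0.255,0.02,0,0,0,-1]
  ],
  "newtons": 15
}}

```text
time_s: 5.7
ee_pos: [0.5304, 0.2395, 0.2335]
eef_rot: [3.141, 0.0, 1.571]
force: [1.2, -0.4, -1.3]
grip_width: 0.0249
```

```bash
python3 shot.py w5
```

```text
3 [252.  27.] 1555 rect [527.9 401.7] [50.2 50.2] 90.0 z 0.0043
10 [214. 147.] 2372 rect [479.3 253.5] [82.7 70.1] 77.7 z 0.0042
```

View pics/w5.png

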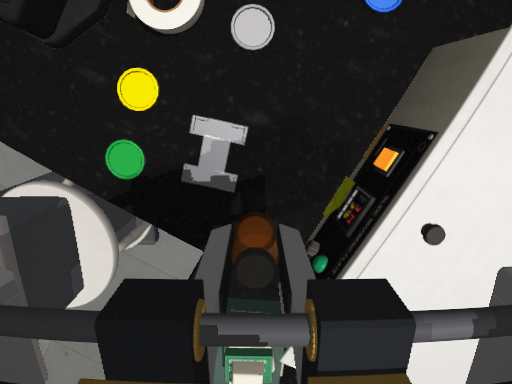

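Of the round ones, only (252,27) is grey. The others are yellow (138,90), green (125,159) and blue (383,2), plus the tape roll at (166,5).

>>> {"method": "servo_tool", "body": {
  "rows": [
    [0,0.03,0,0,0,0,-1],
    [0,0.065,-0.005,0,0,0,-1],
    [0,0.1,-0.02,0,0,0,-1],
    [0,0.135,-0.045,0,0,0,-1],
    [0,0.155,-0.075,0,0,0,-1],
    [0,0.164,-0.105,0,0,0,-1],
    [0,0.164,-0.13,0,0,0,-1],
    [0,0.164,-0.14,0,0,0,-1]
  ]
}}

```text
time_s: 6.42
ee_pos: [0.528, 0.4068, 0.0877]
eef_rot: [-3.136, 0.003, 1.574]
force: [0.7, -0.5, -0.1]
grip_width: 0.0253
```

```bash
python3 shot.py w6
```

```text
1 [335.  50.] 1556 rect [593.4 523.7] [40.9 67.4] 41.1 z 0.0078
36 [255. 196.] 2308 rect [527.4 405. ] [50.1 44.8] 0.3 z 0.0044
```

View pics/w6.png

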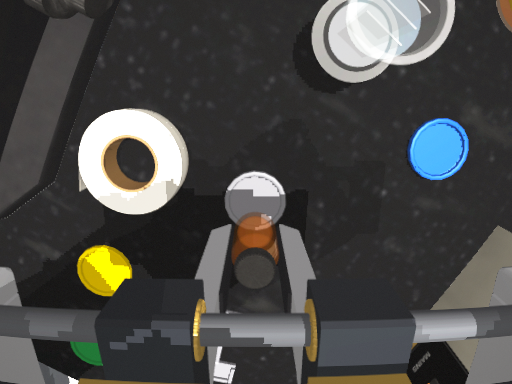

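```bash
cat > ob.py <<'E'
from station import ctrl
o=ctrl.get_obs();print(o["time_s"],o["ee_pos"].round(4),o["eef_rot"].round(3),o["force"].round(1),o["grip_width"])
E
python3 ob.py
```

```text
6.4667 [0.5282 0.4063 0.0879] [-3.136e+00  3.000e-03  1.573e+00] [-0.6  0.  -2.4] 0.025228027102901222
```

>>> {"method": "servo_tool", "body": {
  "rows": [
    [0.001,-0.001,-0.005,0,0,0,-1],
    [0.002,-0.002,-0.02,0,0,0,-1],
    [0.002,-0.002,-0.035,0,0,0,-1],
    [0.002,-0.002,-0.05,0,0,0,-1],
    [0.002,-0.002,-0.058,0,0,0,-1],
    [0.002,-0.002,-0.062,0,0,0,-1],
    [0.002,-0.002,-0.062,0,0,0,-1],
    [0.002,-0.002,-0.062,0,0,0,-1]
  ]
}}

```text
time_s: 7.13
ee_pos: [0.5307, 0.4045, 0.027]
eef_rot: [-3.137, 0.002, 1.573]
force: [-0.5, -0.4, -1.3]
grip_width: 0.0253
```

```bash
python3 ob.py;python3 shot.py w7
```

```text
7.1333 [0.5307 0.4045 0.027 ] [-3.137e+00  2.000e-03  1.573e+00] [-0.5 -0.4 -1.3] 0.025253142125046635
1 [359.  45.] 2053 rect [595.6 515.1] [29.1 65.8] 64.8 z 0.0078
20 [249. 207.] 1982 rect [527.3 413.5] [50.7 28.6] 1.3 z 0.0046
```

View pics/w7.png

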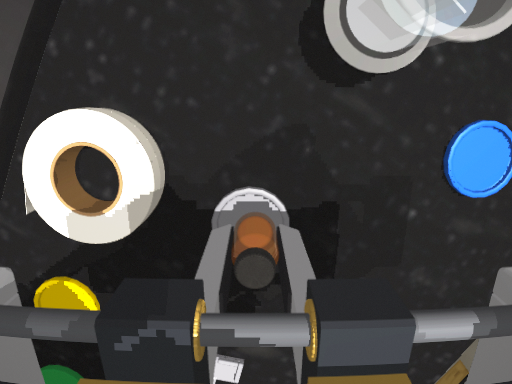

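>>> {"method": "servo_tool", "body": {
  "rows": [
    [0,0,-0.003,0,0,0,-1],
    [0,0,-0.006,0,0,0,-1],
    [0,0,-0.008,0,0,0,-1],
    [0,0,-0.01,0,0,0,-1],
    [0,0,-0.011,0,0,0,-1],
    [0,0,-0.012,0,0,0,-1],
    [0,0,-0.012,0,0,0,-1],
    [0,0,-0.012,0,0,0,-1]
  ]
}}

```text
time_s: 7.85
ee_pos: [0.5309, 0.4048, 0.0163]
eef_rot: [-3.138, 0.002, 1.573]
force: [-4.2, -3.5, 10.7]
grip_width: 0.0254
```

>>> {"method": "servo_tool", "body": {
  "rows": [
    [0,0,0.001,0,0,0,-0.42],
    [0,0,0.001,0,0,0,-0.35],
    [0,0,0.001,0,0,0,-0.2],
    [0,0,0.001,0,0,0,0],
    [0,0,0.001,0,0,0,0.2],
    [0,0,0.001,0,0,0,0.2],
    [0,0,0.001,0,0,0,0.2],
    [0,0,0.001,0,0,0,0.2]
  ]
}}

```text
time_s: 8.52
ee_pos: [0.5308, 0.4047, 0.0172]
eef_rot: [-3.138, 0.002, 1.573]
force: [0.9, -0.1, 0.3]
grip_width: 0.0562
```

>>> {"method": "servo_tool", "body": {
  "rows": [
    [0,0,0.01,0,0,0,0.2],
    [0,0,0.03,0,0,0,0.2],
    [0,0,0.06,0,0,0,0.2],
    [0,0,0.09,0,0,0,0.2],
    [0,0,0.13,0,0,0,0.2],
    [0,-0.01,0.17,0,0,0,0.5],
    [0,-0.03,0.2,0,0,0,0.5],
    [0,-0.05,0.22,0,0,0,0.5]
  ]
}}

```text
time_s: 9.18
ee_pos: [0.531, 0.3547, 0.242]
eef_rot: [3.141, -0.0, 1.574]
force: [0.8, -0.0, 0.7]
grip_width: 0.07
```

```bash
python3 shot.py w8
```

```text
(no output)
```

View pics/w8.png

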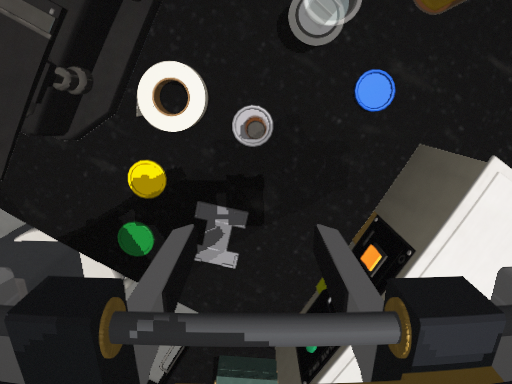

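The bottle stands upright in the grey dish (252,126). Back to the pile.

>>> {"method": "servo_tool", "body": {
  "rows": [
    [-0.01,-0.33,0.02,0,0,0,1],
    [-0.01,-0.33,0.02,0,0,0,1],
    [-0.01,-0.33,0.02,0,0,0,1],
    [-0.01,-0.33,0.02,0,0,0,1],
    [-0.01,-0.33,0.02,0,0,0,1],
    [-0.01,-0.33,0.02,0,0,0,1],
    [-0.01,-0.33,0.02,0,0,0,1],
    [-0.01,-0.33,0.02,0,0,0,1]
  ]
}}

```text
time_s: 9.9
ee_pos: [0.5217, 0.0209, 0.2662]
eef_rot: [3.137, -0.002, 1.572]
force: [1.6, 0.1, 1.4]
grip_width: 0.0943
```

>>> {"method": "servo_tool", "body": {
  "rows": [
    [0,-0.04,-0.02,0,0,0,1],
    [0,-0.06,-0.04,0,0,0,1],
    [0,-0.06,-0.04,0,0,0,1],
    [0,-0.06,-0.04,0,0,0,1],
    [0,-0.06,-0.04,0,0,0,1],
    [0,-0.06,-0.04,0,0,0,1],
    [0,-0.06,-0.04,0,0,0,1],
    [0,-0.06,-0.04,0,0,0,1]
  ]
}}

```text
time_s: 10.57
ee_pos: [0.5219, -0.0383, 0.2268]
eef_rot: [3.136, -0.002, 1.573]
force: [0.0, 0.5, 0.9]
grip_width: 0.0938
```

```bash
cat > pile.py <<'E'
from shot import *
import sys
p,o=shot("wrist",sys.argv[1]); t,_=shot("top",sys.argv[1]+"t"); s,_=shot("scene",sys.argv[1]+"s")
print(o["ee_pos"].round(4),o["eef_rot"].round(3))
a=p["image"][60:270,170:350,::-1]; cv2.imwrite("pics/%sc.png"%sys.argv[1],cv2.resize(a,None,fx=2.8,fy=2.8,interpolation=cv2.INTER_CUBIC))
for nm,pp,oo in (("wrist",p,o),("top",t,None),("scene",s,None)):
    W=cloud(pp,oo)
    for z,(a,b) in {"bot":(.13,.17),"wax":(.092,.109),"cov":(.071,.087),"tim":(.055,.068),"lid":(.036,.051)}.items():
        m=((W[...,2]>a)&(W[...,2]<b)&(abs(W[...,0]-.52)<.1)&(abs(W[...,1]+.05)<.12)).astype(np.uint8)
        n,l,st,c=cv2.connectedComponentsWithStats(m)
        if n<2: continue
        i=1+np.argmax(st[1:,4]); P=W[l==i]; r=cv2.minAreaRect((P[:,:2]*1000).astype(np.float32))
        print(nm,z,st[i,4],np.round(r[0],1),np.round(r[1],1),round(r[2],1),"ctr",P[:,:2].mean(0).round(4),"z",np.median(P[:,2]).round(4))
E
python3 pile.py w9
```

```text
[ 0.5219 -0.0383  0.2268] [ 3.136e+00 -2.000e-03  1.573e+00]
wrist bot 2627 [587.2  50.9] [38.3 65.5] 90.0 ctr [0.5967 0.0572] z 0.1577
wrist wax 1304 [520.6 -20.4] [31.7 39.3] 86.9 ctr [ 0.5206 -0.0193] z 0.0998
wrist cov 1353 [521.5 -18.8] [46.4 62.3] 89.0 ctr [ 0.5227 -0.0129] z 0.0781
wrist tim 333 [521.5   7.8] [ 9.3 60.9] 89.4 ctr [0.5275 0.007 ] z 0.0611
wrist lid 9936 [518.5 -48.9] [177.5 104.6] 85.7 ctr [ 0.5163 -0.0511] z 0.0459
top bot 84 [597.6  61.5] [27.4 61.2] 61.5 ctr [0.5988 0.0575] z 0.1567
top wax 7 [507.2  -7.5] [11.4  4. ] 0.3 ctr [ 0.5078 -0.0072] z 0.0986
top cov 25 [508.1  -3.9] [27.6 19.7] 0.1 ctr [ 0.5034 -0.0019] z 0.0785
top tim 4 [ 4.912e+02 -1.000e-01] [11.8  0.2] 87.8 ctr [ 4.913e-01 -1.000e-04] z 0.0637
top lid 78 [524.8  33.3] [15.3 98.1] 85.0 ctr [0.5222 0.0346] z 0.0429
scene bot 60 [597.5  65. ] [25.8 57.3] 60.1 ctr [0.6008 0.0589] z 0.1577
scene wax 95 [522.4 -15.5] [31.5 39.1] 88.0 ctr [ 0.5216 -0.0131] z 0.0982
scene cov 135 [523.  -12.6] [49.8 62.4] 87.5 ctr [ 0.5211 -0.0044] z 0.0773
scene tim 69 [519.8   8.1] [61.2 18.9] 12.6 ctr [0.5234 0.0103] z 0.0608
scene lid 827 [520.4 -44.2] [181.1 103.6] 85.2 ctr [ 0.5147 -0.0416] z 0.0446
```

View pics/w9c.png

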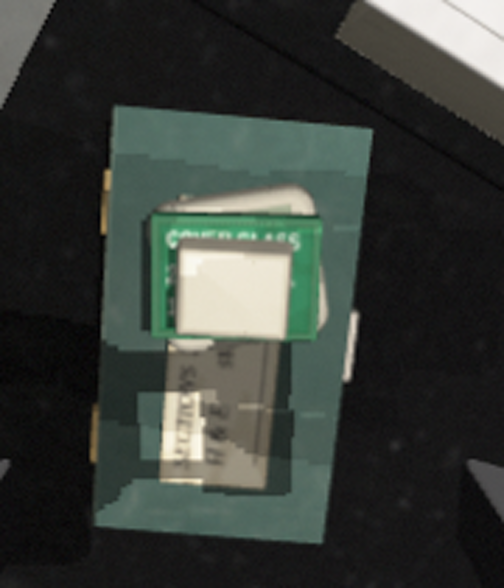

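>>> {"method": "servo_tool", "body": {
  "rows": [
    [-0.001,0.01,-0.02,0,0,-0.05,0.4],
    [-0.001,0.02,-0.05,0,0,-0.05,0.4],
    [-0.001,0.02,-0.08,0,0,-0.05,0.4],
    [-0.001,0.02,-0.11,0,0,-0.05,0.4],
    [-0.001,0.02,-0.13,0,0,-0.05,0.4],
    [-0.001,0.02,-0.137,0,0,-0.05,0.4],
    [-0.001,0.02,-0.137,0,0,-0.05,0.4],
    [-0.001,0.02,-0.137,0,0,-0.05,0.4]
  ]
}}

```text
time_s: 11.38
ee_pos: [0.5213, -0.0187, 0.0904]
eef_rot: [3.136, -0.002, 1.523]
force: [0.4, 0.8, 0.4]
grip_width: 0.0656
```

>>> {"method": "servo_tool", "body": {
  "rows": [
    [0,0.001,-0.003,0,0,0,0.2],
    [0,0.001,-0.006,0,0,0,0.1],
    [0,0.001,-0.006,0,0,0,-0.05],
    [0,0.001,-0.006,0,0,0,-1],
    [0,0.001,-0.006,0,0,0,-1],
    [0,0.001,-0.006,0,0,0,-1],
    [0,0.001,-0.006,0,0,0,-1],
    [0,0.001,-0.006,0,0,0,-1]
  ],
  "newtons": 15
}}

```text
time_s: 12.05
ee_pos: [0.5214, -0.0178, 0.0847]
eef_rot: [3.135, -0.002, 1.523]
force: [-0.4, -0.6, 4.6]
grip_width: 0.04
```

>>> {"method": "servo_tool", "body": {
  "rows": [
    [0,0,0.005,0,0,0,-1],
    [0,0,0.012,0,0,0,-1],
    [0,0,0.025,0,0,0,-1],
    [0,0,0.04,0,0,0,-1],
    [0,0,0.06,0,0,0,-1],
    [0,0,0.08,0,0,0,-1],
    [0,0,0.095,0,0,0,-1],
    [0,0,0.1,0,0,0,-1]
  ]
}}

```text
time_s: 12.72
ee_pos: [0.5222, -0.0178, 0.1876]
eef_rot: [3.131, -0.001, 1.523]
force: [0.5, 0.3, 0.1]
grip_width: 0.0402
```

```bash
python3 shot.py w10
```

```text
(no output)
```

View pics/w10.png

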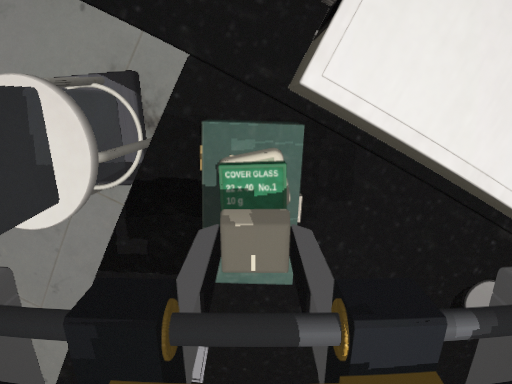

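>>> {"method": "servo_tool", "body": {
  "rows": [
    [-0.01,-0.03,0.015,0,0,-0.1,-1],
    [-0.02,-0.06,0.03,0,0,-0.22,-1],
    [-0.035,-0.09,0.03,0,0,-0.34,-1],
    [-0.05,-0.12,0.03,0,0,-0.46,-1],
    [-0.065,-0.15,0.03,0,0,-0.58,-1],
    [-0.08,-0.175,0.02,0,0,-0.7,-1],
    [-0.09,-0.195,0,0,0,-0.82,-1],
    [-0.1,-0.21,-0.02,0,0,-0.94,-1]
  ]
}}

```text
time_s: 13.43
ee_pos: [0.4211, -0.2293, 0.1661]
eef_rot: [3.131, -0.002, 0.576]
force: [-0.4, 0.1, -0.2]
grip_width: 0.0401
```

>>> {"method": "servo_tool", "body": {
  "rows": [
    [-0.001,-0.02,0,0,0,-0.12,-1],
    [-0.002,-0.03,0,0,0,-0.24,-1],
    [-0.003,-0.04,0,0,0,-0.36,-1],
    [-0.004,-0.045,0,0,0,-0.48,-1],
    [-0.006,-0.05,0,0,0,-0.6,-1],
    [-0.008,-0.053,0,0,0,-0.7,-1],
    [-0.008,-0.053,-0.01,0,0,-0.77,-1],
    [-0.008,-0.053,-0.01,0,0,-0.77,-1]
  ]
}}

```text
time_s: 14.1
ee_pos: [0.4122, -0.2819, 0.154]
eef_rot: [3.133, 0.001, -0.198]
force: [-0.5, 0.3, -0.6]
grip_width: 0.0403
```

```bash
python3 ob.py; python3 shot.py w11
```

```text
14.1 [ 0.4122 -0.2819  0.154 ] [ 3.133e+00  1.000e-03 -1.980e-01] [-0.5  0.3 -0.6] 0.04025944744379432
1 [362.  19.] 3571 rect [ 550.  -421.3] [44.1 92.1] 2.1 z 0.0045
25 [253. 179.] 3564 rect [ 411.9 -283.9] [66.2 61. ] 77.1 z 0.0043
```

View pics/w11.png

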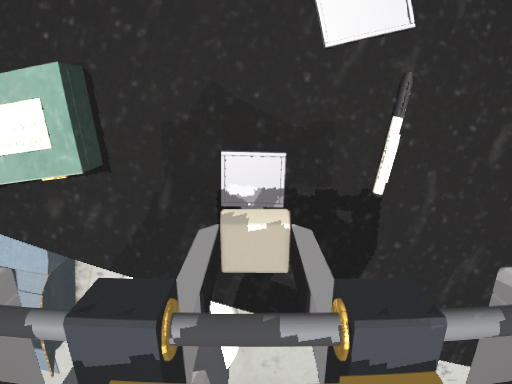

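>>> {"method": "servo_tool", "body": {
  "rows": [
    [0.001,0,-0.02,0,0,-0.02,-1],
    [0.002,0,-0.045,0,0,-0.02,-1],
    [0.002,0,-0.07,0,0,-0.02,-1],
    [0.002,0,-0.095,0,0,-0.02,-1],
    [0.002,0,-0.115,0,0,-0.02,-1],
    [0.002,0,-0.128,0,0,-0.02,-1],
    [0.002,0,-0.133,0,0,-0.02,-1],
    [0.002,0,-0.133,0,0,-0.02,-1]
  ]
}}

```text
time_s: 14.82
ee_pos: [0.4141, -0.2815, 0.0209]
eef_rot: [3.133, 0.003, -0.211]
force: [-0.5, -0.6, -0.8]
grip_width: 0.04
```

```bash
python3 shot.py w12
```

```text
4 [475. 169.] 3363 rect [ 427.8 -436.1] [ 19.9 132.2] 68.8 z 0.0113
16 [254. 201.] 3371 rect [ 428.8 -287.7] [68.4 28.6] 77.7 z 0.0046
```

View pics/w12.png

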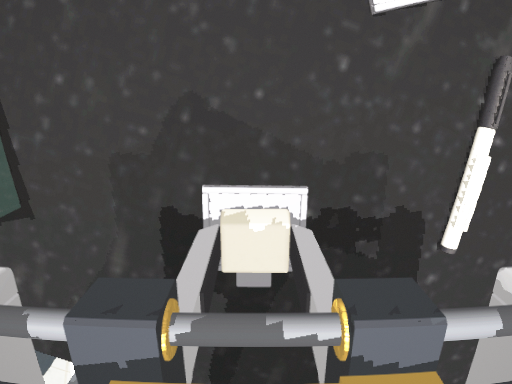

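>>> {"method": "servo_tool", "body": {
  "rows": [
    [0,0,-0.004,0,0,-0.01,-1],
    [0,0,-0.007,0,0,-0.01,-1],
    [0,0,-0.009,0,0,-0.01,-1],
    [0,0,-0.01,0,0,-0.01,-1],
    [0,0,-0.011,0,0,-0.01,-1],
    [0,0,-0.012,0,0,-0.01,-1],
    [0,0,-0.012,0,0,-0.01,-1],
    [0,0,-0.012,0,0,-0.01,-1]
  ]
}}

```text
time_s: 15.53
ee_pos: [0.4147, -0.282, 0.0108]
eef_rot: [3.133, 0.001, -0.221]
force: [-4.5, 3.7, 11.4]
grip_width: 0.0402
```

>>> {"method": "servo_tool", "body": {
  "rows": [
    [0,0,0.001,0,0,0,-0.1],
    [0,0,0.001,0,0,0,0],
    [0,0,0.001,0,0,0,0.1],
    [0,0,0.001,0,0,0,0.2],
    [0,0,0.001,0,0,0,0.3],
    [0,0,0.001,0,0,0,0.3],
    [0,0,0.005,0,0,0,0.3],
    [0,0,0.015,0,0,0,0.3]
  ]
}}

```text
time_s: 16.2
ee_pos: [0.4142, -0.2815, 0.0253]
eef_rot: [3.133, 0.003, -0.221]
force: [0.0, 0.5, 0.2]
grip_width: 0.061
```

>>> {"method": "servo_tool", "body": {
  "rows": [
    [0,0,0.03,0,0,0.1,1],
    [0,0,0.06,0,0,0.2,1],
    [0,0,0.1,0,0,0.3,1],
    [0,0,0.14,0,0,0.42,1],
    [0.01,0.02,0.17,0,0,0.54,1],
    [0.02,0.05,0.2,0,0,0.66,1],
    [0.03,0.08,0.2,0,0,0.78,1],
    [0.04,0.11,0.2,0,0,0.9,1]
  ]
}}

```text
time_s: 16.87
ee_pos: [0.4548, -0.1705, 0.2283]
eef_rot: [3.129, 0.001, 0.684]
force: [0.2, -0.6, 0.6]
grip_width: 0.0938
```

```bash
python3 shot.py w13
```

```text
62 [445. 213.] 3526 rect [ 571.2 -421.3] [85.1 91.8] 3.1 z 0.0048
```

View pics/w13.png

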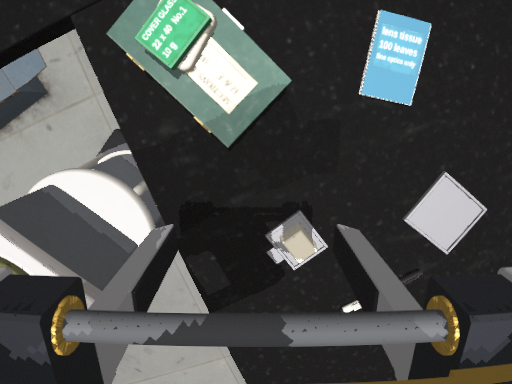

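```bash
python3 - <<'E'
import cv2
a=cv2.imread("pics/w13.png")[190:290,240:350]
cv2.imwrite("pics/w13c.png",cv2.resize(a,None,fx=5,fy=5,interpolation=cv2.INTER_CUBIC))
E
```

```text
(no output)
```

View pics/w13c.png

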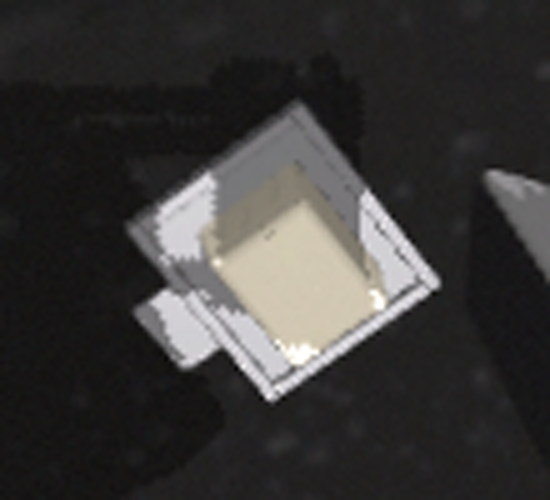

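>>> {"method": "servo_tool", "body": {
  "rows": [
    [0.06,0.13,0,0,0,0.85,1],
    [0.06,0.13,0,0,0,0.85,1],
    [0.06,0.13,0,0,0,0.85,1],
    [0.06,0.13,0,0,0,0.85,1],
    [0.06,0.13,0,0,0,0.85,1],
    [0.06,0.13,0,0,0,0.85,1],
    [0.06,0.13,0,0,0,0.85,1],
    [0.06,0.13,0,0,0,0.85,1]
  ]
}}

```text
time_s: 17.58
ee_pos: [0.5155, -0.0363, 0.2281]
eef_rot: [3.131, 0.001, 1.552]
force: [-0.4, -0.5, 0.5]
grip_width: 0.0941
```

```bash
python3 pile.py w14
```

```text
[ 0.5155 -0.0363  0.2281] [3.131e+00 1.000e-03 1.552e+00]
wrist bot 2572 [587.4  50.7] [65.3 38.5] 0.2 ctr [0.5968 0.0572] z 0.1578
wrist wax 232 [592.2  54. ] [ 0.9 64.3] 59.7 ctr [0.5919 0.0541] z 0.1007
wrist cov 2685 [521.5 -18.9] [46.4 62.2] 89.0 ctr [ 0.5213 -0.0181] z 0.0781
wrist tim 317 [520.6   7.5] [ 9.9 62.1] 89.9 ctr [0.5281 0.0072] z 0.0611
wrist lid 9850 [518.8 -49.1] [176.6 104.2] 85.3 ctr [ 0.5161 -0.051 ] z 0.0459
top bot 81 [592.   53.2] [53.5 33.5] 0.1 ctr [0.5988 0.0572] z 0.1571
top cov 13 [499.  -2.] [18.8 12.6] 77.6 ctr [0.4987 0.0008] z 0.0782
top tim 3 [491.2  -2.1] [7.9 0.1] 88.8 ctr [ 0.4912 -0.002 ] z 0.065
top lid 60 [524.7  35.9] [12.1 97.2] 89.9 ctr [0.5197 0.0361] z 0.0441
scene bot 59 [592.8  55.9] [27.4 52.7] 88.4 ctr [0.6001 0.0593] z 0.1581
scene cov 211 [523.  -12.5] [49.4 63.1] 86.9 ctr [ 0.5225 -0.0121] z 0.0769
scene tim 73 [519.6   8.6] [61.3 22.9] 14.2 ctr [0.523  0.0097] z 0.0609
scene lid 860 [521.  -43.8] [182.  104.8] 84.9 ctr [ 0.5156 -0.0424] z 0.0444
```

View pics/w14c.png

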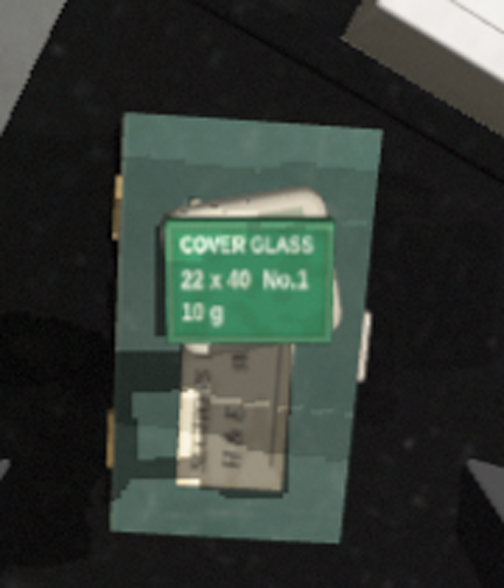

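>>> {"method": "servo_tool", "body": {
  "rows": [
    [0.003,0.01,-0.03,0,0.01,0,0.8],
    [0.006,0.018,-0.06,0,0.01,0,0.8],
    [0.006,0.018,-0.09,0,0.01,0,0.8],
    [0.006,0.018,-0.12,0,0.01,0,0.8],
    [0.006,0.018,-0.142,0,0.01,0,0.8],
    [0.006,0.018,-0.152,0,0.01,0,0.8],
    [0.006,0.018,-0.154,0,0.01,0,0.8],
    [0.006,0.018,-0.154,0,0.01,0,0.8]
  ]
}}

```text
time_s: 18.4
ee_pos: [0.5218, -0.0186, 0.0743]
eef_rot: [3.141, 0.001, 1.54]
force: [1.0, 0.1, -0.5]
grip_width: 0.0848
```

```bash
python3 shot.py w15
```

```text
(no output)
```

View pics/w15.png

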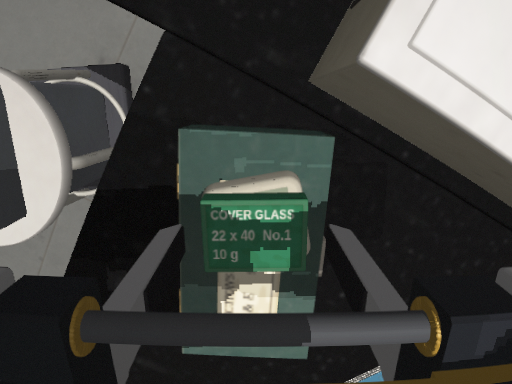

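>>> {"method": "servo_tool", "body": {
  "rows": [
    [0,0.001,-0.003,0,0,0.012,0.7],
    [0,0.001,-0.006,0,0,0.012,0.5],
    [0,0.001,-0.007,0,0,0.012,0.38],
    [0,0.001,-0.007,0,0,0.012,0.3],
    [0,0.001,-0.007,0,0,0.012,-1],
    [0,0.001,-0.007,0,0,0.012,-1],
    [0,0.001,-0.007,0,0,0.012,-1],
    [0,0.001,-0.007,0,0,0.012,-1]
  ],
  "newtons": 15
}}

```text
time_s: 19.12
ee_pos: [0.5223, -0.0177, 0.0682]
eef_rot: [3.14, 0.001, 1.552]
force: [-0.5, 0.3, 1.2]
grip_width: 0.062
```

>>> {"method": "servo_tool", "body": {
  "rows": [
    [0,0,0.005,0,0,0,-1],
    [0,0,0.012,0,0,0,-1],
    [0,0,0.025,0,0,0,-1],
    [0,0,0.04,0,0,0,-1],
    [0,0,0.06,0,0,0,-1],
    [0,0,0.08,0,0,0,-1],
    [0,0,0.1,0,0,0,-1],
    [0,0,0.12,0,0,0,-1]
  ]
}}

```text
time_s: 19.78
ee_pos: [0.5222, -0.0177, 0.1899]
eef_rot: [3.139, 0.001, 1.552]
force: [0.2, -0.3, -0.7]
grip_width: 0.0613
```

```bash
python3 shot.py w16
```

```text
(no output)
```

View pics/w16.png

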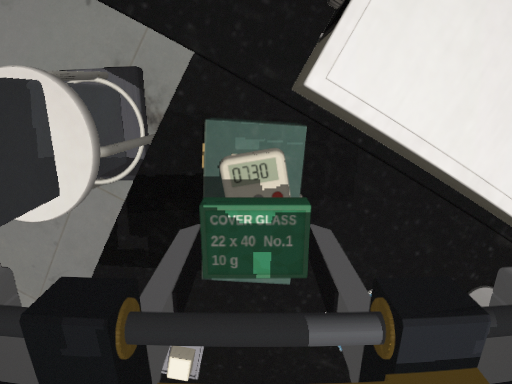

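>>> {"method": "servo_tool", "body": {
  "rows": [
    [-0.002,0.01,0.02,0,0,0.1,-1],
    [-0.006,0.035,0.03,0,0,0.22,-1],
    [-0.012,0.065,0.03,0,0,0.34,-1],
    [-0.018,0.095,0.03,0,0,0.46,-1],
    [-0.024,0.125,0.03,0,0,0.58,-1],
    [-0.03,0.155,0.03,0,0,0.7,-1],
    [-0.034,0.18,0.03,0,0,0.8,-1],
    [-0.036,0.2,0.03,0,0,0.9,-1]
  ]
}}

```text
time_s: 20.5
ee_pos: [0.4869, 0.1841, 0.2244]
eef_rot: [3.133, 0.002, 2.458]
force: [0.7, -1.1, 0.2]
grip_width: 0.0617
```

>>> {"method": "servo_tool", "body": {
  "rows": [
    [-0.002,0.03,-0.02,0,0,0.12,-1],
    [-0.004,0.055,-0.04,0,0,0.24,-1],
    [-0.006,0.069,-0.05,0,0,0.36,-1],
    [-0.006,0.069,-0.06,0,0,0.47,-1],
    [-0.006,0.069,-0.07,0,0,0.47,-1],
    [-0.006,0.069,-0.08,0,0,0.47,-1],
    [-0.006,0.069,-0.08,0,0,0.47,-1],
    [-0.006,0.069,-0.08,0,0,0.47,-1]
  ]
}}

```text
time_s: 21.17
ee_pos: [0.4809, 0.2526, 0.1444]
eef_rot: [3.133, 0.001, 2.925]
force: [-0.5, 0.1, 0.1]
grip_width: 0.0618
```

```bash
python3 ob.py; python3 shot.py w17
```

```text
21.1667 [0.4809 0.2526 0.1444] [3.133e+00 1.000e-03 2.925e+00] [-0.5  0.1  0.1] 0.061806901076534346
39 [264. 179.] 2262 rect [470.2 253.9] [86.  52.2] 77.5 z 0.004
```

View pics/w17.png

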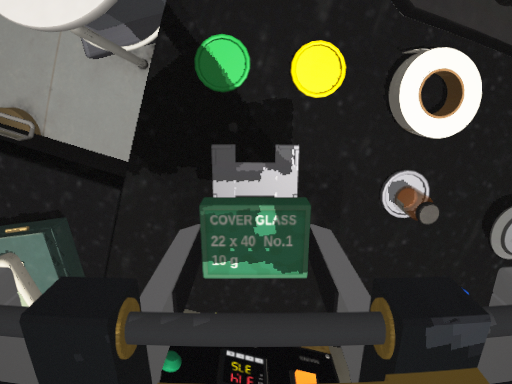

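>>> {"method": "servo_tool", "body": {
  "rows": [
    [0,0.001,-0.02,-0.008,0.002,0,-1],
    [0,0.001,-0.045,-0.008,0.002,0,-1],
    [0,0.001,-0.07,-0.008,0.002,0,-1],
    [0,0.001,-0.09,-0.008,0.002,0,-1],
    [0,0.001,-0.11,-0.008,0.002,0,-1],
    [0,0.001,-0.12,-0.008,0.002,0,-1],
    [0,0.001,-0.125,-0.008,0.002,0,-1],
    [0,0.001,-0.125,-0.008,0.002,0,-1]
  ]
}}

```text
time_s: 21.88
ee_pos: [0.4813, 0.2536, 0.0198]
eef_rot: [3.141, 0.001, 2.925]
force: [0.1, -0.9, -0.1]
grip_width: 0.0615
```

```bash
python3 shot.py w18
```

```text
2 [485.  92.] 2169 rect [429.5 410. ] [30.6 78. ] 86.6 z 0.0117
18 [477. 239.] 2104 rect [525.5 399.2] [42.8 51.3] 51.5 z 0.0043
```

View pics/w18.png

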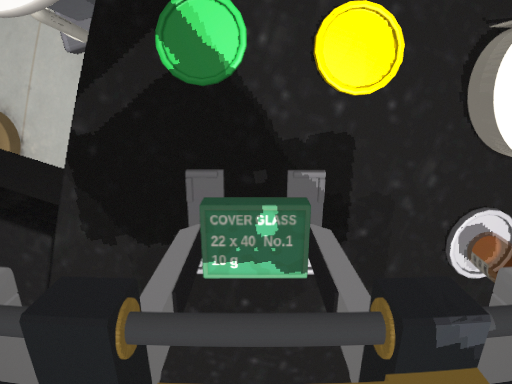

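>>> {"method": "servo_tool", "body": {
  "rows": [
    [0,0,-0.003,0,0,0,-1],
    [0,0,-0.006,0,0,0,-1],
    [0,0,-0.008,0,0,0,-1],
    [0,0,-0.01,0,0,0,-1],
    [0,0,-0.011,0,0,0,-1],
    [0,0,-0.0115,0,0,0,-1],
    [0,0,-0.0115,0,0,0,-1],
    [0,0,-0.0115,0,0,0,-1]
  ]
}}

```text
time_s: 22.6
ee_pos: [0.4818, 0.2538, 0.0102]
eef_rot: [3.14, 0.003, 2.925]
force: [-6.0, -2.2, 15.0]
grip_width: 0.062
```

>>> {"method": "servo_tool", "body": {
  "rows": [
    [0,0,0.001,0,0,0,0.35],
    [0,0,0.001,0,0,0,0.45],
    [0,0,0.001,0,0,0,0.6],
    [0,0,0.001,0,0,0,0.7],
    [0,0,0.001,0,0,0,0.7],
    [0,0,0.001,0,0,0,0.7],
    [0,0,0.005,0,0,0,0.7],
    [0,0,0.015,0,0,0,0.7]
  ]
}}

```text
time_s: 23.27
ee_pos: [0.4811, 0.2535, 0.0247]
eef_rot: [-3.142, 0.001, 2.925]
force: [-1.0, -0.1, -0.0]
grip_width: 0.08
```

>>> {"method": "servo_tool", "body": {
  "rows": [
    [0,0,0.03,0,0,0,1],
    [0,0,0.07,0,0,0,1],
    [0,0,0.11,0,0,-0.1,1],
    [0,0,0.15,0,0,-0.22,1],
    [0,0,0.18,0,0,-0.34,1],
    [0.005,-0.02,0.21,0,0,-0.46,1],
    [0.005,-0.05,0.22,0,0,-0.58,1],
    [0.01,-0.08,0.22,0,0,-0.7,1]
  ]
}}

```text
time_s: 23.93
ee_pos: [0.4914, 0.1732, 0.2488]
eef_rot: [3.136, 0.003, 2.221]
force: [0.6, 0.4, 0.2]
grip_width: 0.0941
```

```bash
python3 shot.py w19; python3 ob.py
```

```text
1 [14. 28.] 1740 rect [151.5 118.7] [57.5 96.7] 30.9 z 0.001
23.9833 [0.492  0.1688 0.2473] [3.139 0.004 2.208] [ 0.5 -3.5 -0.5] 0.09394692502781063
```

View pics/w19.png

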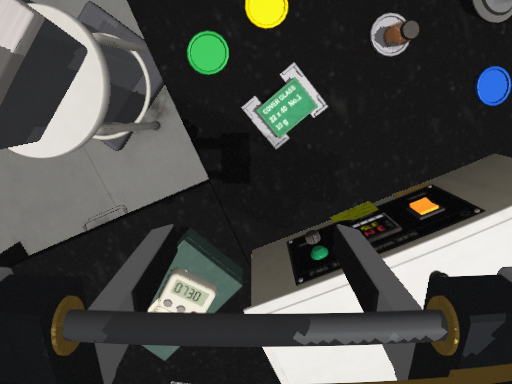

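>>> {"method": "servo_tool", "body": {
  "rows": [
    [0.024,-0.21,-0.02,0,0,-0.64,1],
    [0.024,-0.21,-0.02,0,0,-0.64,1],
    [0.024,-0.21,-0.02,0,0,-0.64,1],
    [0.024,-0.21,-0.02,0,0,-0.64,1],
    [0.024,-0.21,-0.02,0,0,-0.64,1],
    [0.024,-0.21,-0.02,0,0,-0.64,1],
    [0.024,-0.21,-0.02,0,0,-0.64,1],
    [0.024,-0.21,-0.02,0,0,-0.64,1]
  ]
}}

```text
time_s: 24.65
ee_pos: [0.5159, -0.0409, 0.2278]
eef_rot: [3.138, 0.003, 1.57]
force: [-0.9, -0.5, 0.2]
grip_width: 0.094
```

```bash
python3 pile.py w20
```

```text
[ 0.5159 -0.0409  0.2278] [3.138e+00 3.000e-03 1.570e+00]
wrist bot 2638 [587.3  51. ] [38.3 65.5] 89.6 ctr [0.5967 0.0572] z 0.1575
wrist wax 230 [591.8  54.2] [ 1.3 63.9] 60.6 ctr [0.5922 0.0539] z 0.1007
wrist cov 181 [591.6  54.2] [ 1.2 63.7] 60.2 ctr [0.5924 0.0539] z 0.0798
wrist tim 3117 [523.  -19.4] [64.8 58.3] 8.9 ctr [ 0.5228 -0.0181] z 0.0619
wrist lid 10096 [518.7 -49.2] [176.9 104.1] 85.1 ctr [ 0.5161 -0.0508] z 0.0459
top bot 83 [595.1  63.1] [26.8 65.7] 60.6 ctr [0.5984 0.0573] z 0.1561
top cov 1 [569.9  69.3] [0. 0.] 0.0 ctr [0.5699 0.0693] z 0.0729
top tim 25 [504.   -5.9] [19.7 28. ] 81.9 ctr [ 0.5024 -0.0033] z 0.0611
top lid 81 [524.5  33.7] [16.1 97.4] 89.1 ctr [0.5228 0.034 ] z 0.0443
scene bot 63 [593.2  56. ] [27.8 52.9] 89.6 ctr [0.6017 0.0591] z 0.1574
scene tim 255 [524.4 -13.1] [64.  62.1] 8.8 ctr [ 0.5237 -0.0112] z 0.0606
scene lid 903 [520.1 -44.4] [181.7 105.4] 86.4 ctr [ 0.5163 -0.0429] z 0.0446
```

View pics/w20c.png

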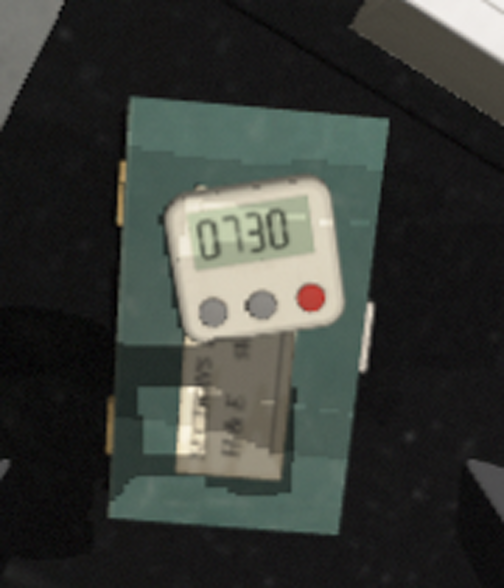

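>>> {"method": "servo_tool", "body": {
  "rows": [
    [0.004,0.01,-0.03,0,0,0.1,1],
    [0.0075,0.019,-0.06,0,0,0.156,1],
    [0.0075,0.019,-0.09,0,0,0.156,1],
    [0.0075,0.019,-0.12,0,0,0.156,1],
    [0.0075,0.019,-0.145,0,0,0.156,1],
    [0.0075,0.019,-0.16,0,0,0.156,1],
    [0.0075,0.019,-0.164,0,0,0.156,1],
    [0.0075,0.019,-0.164,0,0,0.156,1]
  ]
}}

```text
time_s: 25.47
ee_pos: [0.5231, -0.0197, 0.0632]
eef_rot: [3.14, 0.003, 1.73]
force: [-0.4, -0.5, -0.7]
grip_width: 0.0938
```

```bash
python3 shot.py w21
```

```text
(no output)
```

View pics/w21.png

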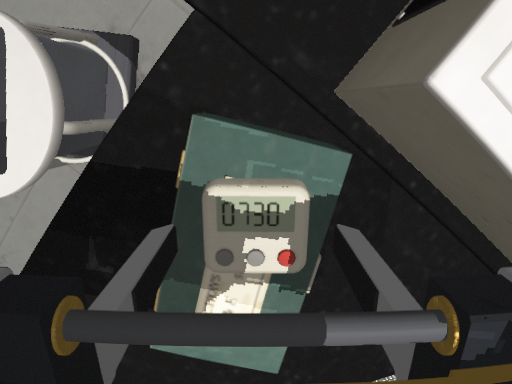

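>>> {"method": "servo_tool", "body": {
  "rows": [
    [0.0005,-0.002,-0.004,0,0,0,0.9],
    [0.0005,-0.002,-0.008,0,0,0,0.8],
    [0.0005,-0.002,-0.011,0,0,0,0.7],
    [0.0005,-0.002,-0.011,0,0,0,0.5],
    [0.0005,-0.002,-0.011,0,0,0,0.4],
    [0.0005,-0.002,-0.011,0,0,0,-1],
    [0.0005,-0.002,-0.011,0,0,0,-1],
    [0.0005,-0.002,-0.011,0,0,0,-1]
  ],
  "newtons": 18
}}

```text
time_s: 26.18
ee_pos: [0.5243, -0.022, 0.0535]
eef_rot: [3.138, 0.004, 1.729]
force: [0.6, 0.7, 0.5]
grip_width: 0.0627
```

```bash
python3 shot.py w22; python3 ob.py
```

```text
26.2333 [ 0.5243 -0.022   0.0535] [3.138 0.004 1.729] [ 1.  -0.4 -0. ] 0.06244862219101853
```

View pics/w22.png

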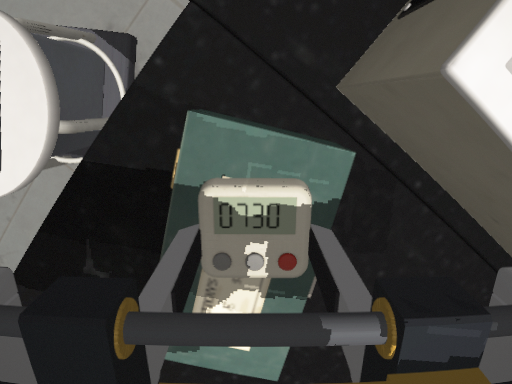

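Grip width is 62.5 mm instead of 66 mm, so the fingers are probably high on the rounded edge. I'll regrip a few mm lower.

>>> {"method": "servo_tool", "body": {
  "rows": [
    [0,0,0,0,0,0,0.5],
    [0,0,0,0,0,0,0.55],
    [0,0,-0.002,0,0,0,0.55],
    [0,0,-0.004,0,0,0,0.55],
    [0,0,-0.004,0,0,0,0.5],
    [0,0,-0.004,0,0,0,-1],
    [0,0,-0.004,0,0,0,-1],
    [0,0,-0.004,0,0,0,-1]
  ],
  "newtons": 20
}}

```text
time_s: 26.9
ee_pos: [0.5243, -0.022, 0.0494]
eef_rot: [3.138, 0.004, 1.729]
force: [0.1, 0.9, 0.1]
grip_width: 0.0634
```

```bash
python3 ob.py
```

```text
26.9 [ 0.5243 -0.022   0.0494] [3.138 0.004 1.729] [0.1 0.9 0.1] 0.06336227462689428
```

>>> {"method": "servo_tool", "body": {
  "rows": [
    [0,0,0.003,0,0,0,-1],
    [0,0,0.008,0,0,0,-1],
    [0,0,0.015,0,0,0,-1],
    [0,0,0.025,0,0,0,-1],
    [0,0,0.035,0,0,0,-1],
    [0,-0.002,0.05,0,0,0,-1],
    [0,-0.004,0.065,0,0,0,-1],
    [0,-0.006,0.08,0,0,0,-1]
  ]
}}

```text
time_s: 27.57
ee_pos: [0.5244, -0.0281, 0.1313]
eef_rot: [3.137, 0.004, 1.729]
force: [-0.0, 0.0, 0.0]
grip_width: 0.0638
```

```bash
python3 shot.py w23; python3 ob.py
```

```text
27.6167 [ 0.5256 -0.0285  0.1342] [3.133 0.005 1.729] [ 0.7 -1.1  3.5] 0.06396057147237495
```

View pics/w23.png

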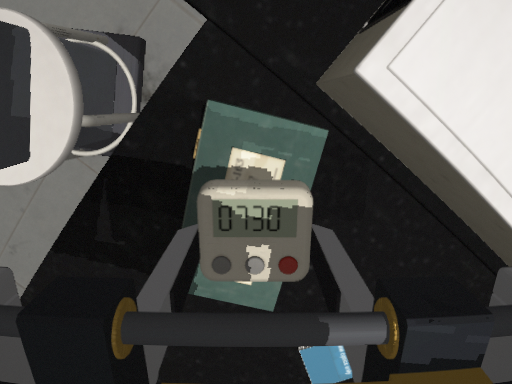

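>>> {"method": "servo_tool", "body": {
  "rows": [
    [0,-0.02,0.02,0,0,-0.1,-1],
    [0.003,-0.05,0.03,0,0,-0.22,-1],
    [0.008,-0.085,0.03,0,0,-0.34,-1],
    [0.013,-0.12,0.03,0,0,-0.46,-1],
    [0.018,-0.155,0.03,0,0,-0.58,-1],
    [0.023,-0.19,0.03,0,0,-0.7,-1],
    [0.028,-0.22,0.03,0,0,-0.82,-1],
    [0.032,-0.25,0.03,0,0,-0.94,-1]
  ]
}}

```text
time_s: 28.28
ee_pos: [0.5576, -0.2802, 0.1645]
eef_rot: [3.133, 0.005, 0.783]
force: [1.0, 0.5, -0.7]
grip_width: 0.0637
```

```bash
python3 ob.py
```

```text
28.2833 [ 0.5576 -0.2802  0.1645] [3.133 0.005 0.783] [ 1.   0.5 -0.7] 0.0636851651296128
```

>>> {"method": "servo_tool", "body": {
  "rows": [
    [0.002,-0.03,0,0,0,-0.12,-1],
    [0.004,-0.06,0,0,0,-0.24,-1],
    [0.006,-0.09,0,0,0,-0.36,-1],
    [0.008,-0.115,0,0,0,-0.48,-1],
    [0.01,-0.13,-0.005,0,0,-0.6,-1],
    [0.01,-0.138,-0.015,0,0,-0.7,-1],
    [0.01,-0.139,-0.03,0,0,-0.727,-1],
    [0.01,-0.139,-0.035,0,0,-0.727,-1]
  ]
}}

```text
time_s: 28.95
ee_pos: [0.5668, -0.4193, 0.1272]
eef_rot: [3.135, 0.007, 0.054]
force: [-0.1, 0.2, -1.0]
grip_width: 0.0637
```

```bash
python3 ob.py; python3 shot.py w24
```

```text
28.95 [ 0.5668 -0.4193  0.1272] [3.135 0.007 0.054] [-0.1  0.2 -1. ] 0.06373190946016175
11 [252. 158.] 4011 rect [ 592.  -418.8] [40.9 91. ] 3.0 z 0.0042
```

View pics/w24.png

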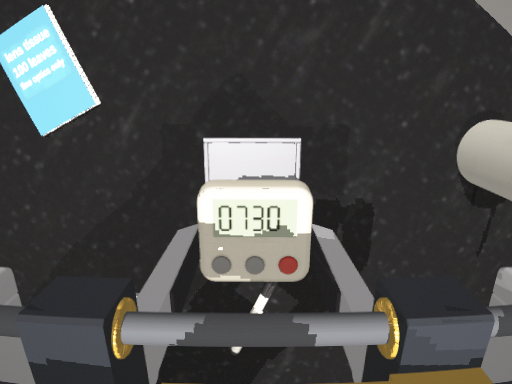

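>>> {"method": "servo_tool", "body": {
  "rows": [
    [0.001,0.001,-0.02,0.006,-0.007,0,-1],
    [0.001,0.0015,-0.04,0.006,-0.007,0,-1],
    [0.001,0.0015,-0.06,0.006,-0.007,0,-1],
    [0.001,0.0015,-0.08,0.006,-0.007,0,-1],
    [0.001,0.0015,-0.095,0.006,-0.007,0,-1],
    [0.001,0.0015,-0.104,0.006,-0.007,0,-1],
    [0.001,0.0015,-0.108,0.006,-0.007,0,-1],
    [0.001,0.0015,-0.108,0.006,-0.007,0,-1]
  ]
}}

```text
time_s: 29.67
ee_pos: [0.5679, -0.4171, 0.0189]
eef_rot: [3.141, 0.0, 0.057]
force: [1.0, -0.6, 0.2]
grip_width: 0.0635
```

```bash
python3 ob.py; python3 shot.py w25
```

```text
29.6667 [ 0.5679 -0.4171  0.0189] [3.141 0.    0.057] [ 1.  -0.6  0.2] 0.06351879126591384
2 [256. 179.] 4725 rect [ 591.5 -418.5] [44. 91.] 3.2 z 0.0048
```

View pics/w25.png

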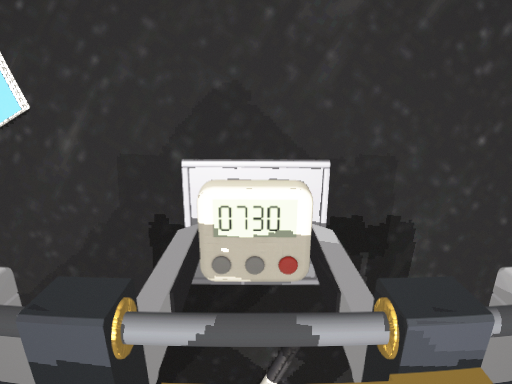

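```bash
python3 - <<'E'
from h import *
p,o=pickle.load(open("pics/w25.pkl","rb"))
print(onplane(p,[[256,160],[256,283]],.006,o).round(4))
W=cloud(p,o); c=W[:,252,:]
for r in range(155,295,4): print(r,c[r].round(4))
E
```

```text
[[ 0.613  -0.4178  0.006 ]
 [ 0.5296 -0.4227  0.006 ]]
155 [ 0.6152 -0.4152  0.0015]
159 [ 0.6131 -0.4154  0.0038]
163 [ 0.6113 -0.4155  0.0071]
167 [ 0.6082 -0.4156  0.004 ]
171 [ 0.6056 -0.4158  0.0035]
175 [ 0.6032 -0.4159  0.0039]
179 [ 0.6006 -0.4161  0.0036]
183 [ 0.6029 -0.416   0.0227]
187 [ 0.602  -0.4161  0.028 ]
191 [ 0.6003 -0.4162  0.0299]
195 [ 0.5983 -0.4163  0.0308]
199 [ 0.5962 -0.4165  0.0312]
203 [ 0.5941 -0.4166  0.0319]
207 [ 0.5917 -0.4167  0.0313]
211 [ 0.5893 -0.4168  0.031 ]
215 [ 0.5867 -0.417   0.0301]
219 [ 0.5852 -0.4171  0.0324]
223 [ 0.5823 -0.4172  0.031 ]
227 [ 0.5805 -0.4173  0.0323]
231 [ 0.5778 -0.4175  0.0317]
235 [ 0.575  -0.4176  0.0307]
239 [ 0.5724 -0.4178  0.0303]
243 [ 0.5705 -0.4179  0.0314]
247 [ 0.5681 -0.418   0.0315]
251 [ 0.5659 -0.4181  0.032 ]
255 [ 0.5629 -0.4183  0.031 ]
259 [ 0.5622 -0.4184  0.0345]
263 [ 0.5593 -0.4185  0.0339]
267 [ 0.5567 -0.4186  0.0338]
271 [ 0.5543 -0.4188  0.0339]
275 [ 0.5501 -0.419   0.0311]
279 [ 0.5475 -0.4191  0.0312]
283 [ 0.5303 -0.4199  0.0073]
287 [ 0.5231 -0.4203  0.0007]
291 [ 0.5199 -0.4205  0.0008]
```

>>> {"method": "servo_tool", "body": {
  "rows": [
    [-0.001,0,-0.003,0,0,0,-1],
    [-0.002,0,-0.006,0,0,0,-1],
    [-0.002,0,-0.008,0,0,0,-1],
    [-0.002,0,-0.009,0,0,0,-1],
    [-0.002,0,-0.01,0,0,0,-1],
    [-0.002,0,-0.011,0,0,0,-1],
    [-0.002,0,-0.0115,0,0,0,-1],
    [-0.002,0,-0.0115,0,0,0,-1]
  ]
}}

```text
time_s: 30.38
ee_pos: [0.5662, -0.4174, 0.0082]
eef_rot: [3.14, -0.0, 0.057]
force: [-0.2, -0.0, -0.2]
grip_width: 0.0636
```

>>> {"method": "servo_tool", "body": {
  "rows": [
    [0,0,-0.0005,0,0,0,-1],
    [0,0,-0.001,0,0,0,-1],
    [0,0,-0.001,0,0,0,-1],
    [0,0,-0.0012,0,0,0,-1],
    [0,0,-0.0012,0,0,0,-1],
    [0,0,-0.0012,0,0,0,-1],
    [0,0,-0.0012,0,0,0,-1],
    [0,0,-0.0012,0,0,0,-1]
  ]
}}

```text
time_s: 31.05
ee_pos: [0.5663, -0.4174, 0.0075]
eef_rot: [3.14, -0.001, 0.057]
force: [-3.0, 2.2, 5.8]
grip_width: 0.0635
```

Contact. Releasing.

>>> {"method": "servo_tool", "body": {
  "rows": [
    [0,0,0.0005,0,0,0,0.42],
    [0,0,0.0005,0,0,0,0.48],
    [0,0,0.0005,0,0,0,0.55],
    [0,0,0.001,0,0,0,0.65],
    [0,0,0.001,0,0,0,0.7],
    [0,0,0.001,0,0,0,0.7],
    [0,0,0.005,0,0,0,0.7],
    [0,0,0.015,0,0,0,0.7]
  ]
}}

```text
time_s: 31.72
ee_pos: [0.5657, -0.417, 0.0216]
eef_rot: [3.141, 0.001, 0.057]
force: [0.1, -0.9, -0.2]
grip_width: 0.0797
```

>>> {"method": "servo_tool", "body": {
  "rows": [
    [0,0,0.03,0,0,0,1],
    [0,0,0.07,0,0,0,1],
    [0,0,0.11,0,0,0,1],
    [0,0,0.15,0,0,0,1],
    [-0.03,0,0.19,0,0,0,1],
    [-0.06,0,0.22,0,0,0,1],
    [-0.09,0,0.24,0,0,0,1],
    [-0.1,0,0.25,0,0,0,1]
  ]
}}

```text
time_s: 32.38
ee_pos: [0.4633, -0.4175, 0.277]
eef_rot: [3.137, -0.003, 0.056]
force: [0.5, -0.6, 0.8]
grip_width: 0.0942
```

```bash
python3 - <<'E'
from shot import *
p,o=shot("wrist","w26"); s,_=shot("scene","w26s"); t,_=shot("top","w26t"); print(o["ee_pos"].round(3))
def crop(i,a,b,c,d,f): return cv2.resize(i[a:b,c:d,::-1],None,fx=f,fy=f,interpolation=cv2.INTER_CUBIC)
cv2.imwrite("pics/f_s.png",crop(s["image"],90,330,120,400,2.5)); cv2.imwrite("pics/f_t.png",crop(t["image"],100,290,100,420,2.5))
E
```

```text
[ 0.463 -0.417  0.277]
```

View pics/w26.png

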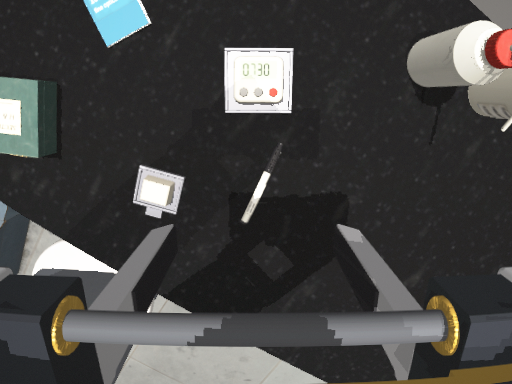

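View pics/f_s.png

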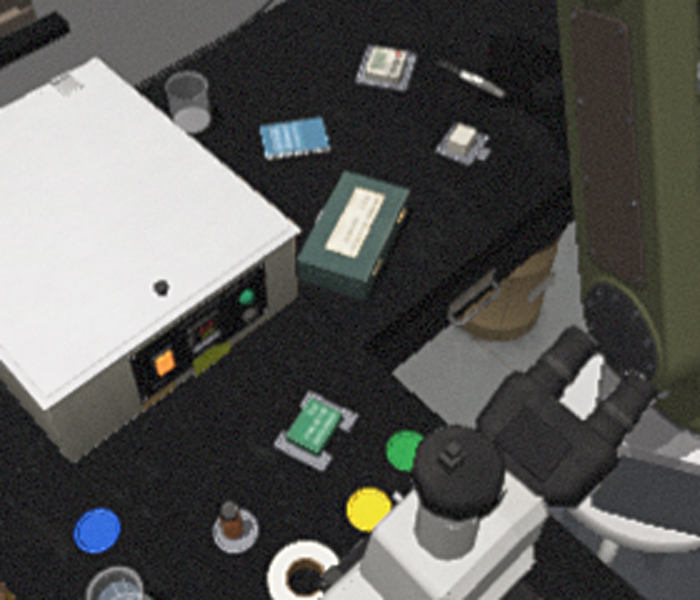

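View pics/f_t.png

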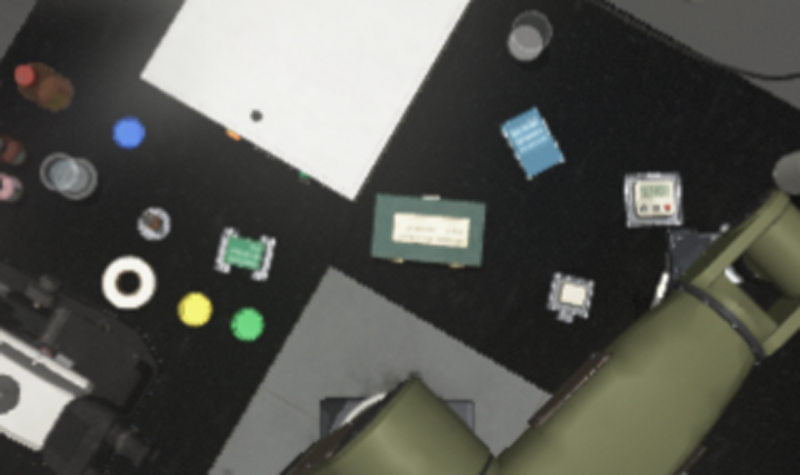

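All four sit inside their places, and the lid is clear. One quick flatness check before handing in.

```bash
python3 - <<'E'
from h import *
def fit(tag,c,r,zlo,zhi):
    p,o=pickle.load(open(f"pics/{tag}.pkl","rb"));W=cloud(p,None if "rvec" in p else o)
    m=(np.hypot(W[...,0]-c[0],W[...,1]-c[1])<r)&(W[...,2]>zlo)&(W[...,2]<zhi);q=W[m]
    A=np.c_[q[:,0]-c[0],q[:,1]-c[1],np.ones(len(q))];s=np.linalg.lstsq(A,q[:,2],rcond=None)[0]
    print(tag,c,len(q),"slope deg",np.degrees(s[:2]).round(1),"z",s[2].round(4))
fit("w26",(.571,-.42),.02,.01,.04);fit("w26",(.413,-.283),.012,.015,.04);fit("w19",(.479,.252),.02,.01,.04);fit("w26s",(.481,.254),.02,.01,.04);fit("w26t",(.531,.405),.012,.04,.08)
E
```

```text
w26 (0.571, -0.42) 782 slope deg [-1.2 -0.2] z 0.0204
w26 (0.413, -0.283) 222 slope deg [-0.3  0.8] z 0.026
w19 (0.479, 0.252) 858 slope deg [ 0.  -0.6] z 0.0203
w26s (0.481, 0.254) 118 slope deg [ 0.3 -0.3] z 0.0195
w26t (0.531, 0.405) 20 slope deg [ 7.4 -5.8] z 0.0522
```

```bash
python3 -c "
from station import hand_in
print(hand_in())"
```

```text
the job is handed in; nothing more can be done
None
```

I cleared the pile from the top down: bottle to the grey round dish, wax block to the small tabbed tray, cover slip box to the bracketed I-plate, timer to the largest tray. I handed the job in at about 32.5 s, with the gripper open, high and touching nothing.

**Final pictures:** all three cameras show each thing inside its own rim and right way up. The slide box lid is clear, and the blue, green and yellow look-alikes were left alone.

**Flatness from depth:**

| Thing | Tilt | Top height |
|---|---|---|
| Timer | 1.2° or less | 20 mm |
| Wax block | under 1° | 26 mm |
| Cover slip box | under 1° | 20 mm |
| Bottle | not measured properly | about 52 mm |

These heights fit flat seating. The bottle's tilt fit was 7° and 6° on only 20 depth points from the top camera, too few to trust. I judged it upright from the pictures instead.

**Disagreements:**
- The wrist camera's tray positions differed from the other two cameras by 2–4 mm. I averaged them, which was well within the 8 mm gaps.
- The gripper read about 63.5 mm on the timer's 66 mm side. I regripped it lower, and it held without slipping.

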